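# Walk the truck battery home in its charging dock and switch the charger on

## Task

Walk the heavy battery pack forward along the bench into its charging dock, pushing its two orange rear corners in turn and keeping off the gauge panel between them, until it stands square and fully home against both rubber stops with the sprung contacts pushed in. Push gently: do not ram, force, tip or lift it. Then let go of it and throw the red lever on the charger over to on, leaving everything else on the bench where it stands.

Things in the scene. Friction and masses are not known exactly. Their poses are not given: they have to be found in the camera images.
- pack: Battery pack of a pallet stacker: flat grey case, black top, 190 mm long (x), 250 mm wide (y), 72 mm high (its flat handle up to 83 mm), flat on the bench and only to be slid: 2.1 to 3.1 kg; a push of about 6 to 17 N on one corner walks it on. Origin: centre of its underside; own +x is forward, into the dock. Its front face is 95 mm ahead of the origin.
- gauge: Delicate black charge gauge panel on the pack's rear face between the orange corners, not to be pushed: 110 mm wide (y), 44 mm high, its face 98 mm behind the pack's origin, 3 mm deeper than the orange faces. Origin: middle of the panel, 36 mm above the bench.
- dock: Dock fixed on the bench: two aluminium rails along its own x, 45 mm high, 262 mm between their inner faces (6 mm to spare on each side of the pack), from 20 to 150 mm ahead of the origin; from there back to 38 mm behind the origin they flare outwards by 22 mm each. Origin: on the bench midway between the rails, 20 mm before the straight part begins; +x points into the dock.
- contacts (a joint): White sprung contact carriage (70 mm wide) in the middle of the head block; value = how far it is pushed in, in m. 0 = free, standing 7.5 mm proud of the rubber stops; about 0.0075 when the pack bears on both stops. Its spring gives 1.3 to 3 N, less than the pack's friction, so the pack stays where it is left.
- charger: Green charger box fixed on the bench, 150 mm (x) by 120 mm (y) by 90 mm high, on the left or on the right of the dock; it changes places with a sealed cardboard carton of like size. Origin: centre of its underside; own -x is its white front panel.
- mains (a joint): Red-tipped isolator lever on top of the charger, 45 mm long, on a pivot 112 mm above the bench and 25 mm from the charger's origin towards its own -x. Value in rad: 0 = off, leaning 0.5 rad towards the charger's own -x; 1.0 = on, leaning 0.5 rad towards its +x. It stays where it is left; about 1.5 N at the tip moves it.
- mains_tip (a point): Centre of the red ball (26 mm across) at the end of the isolator lever, about 151 mm above the bench when off.
- carton: Sealed cardboard carton fixed on the bench, 160 by 130 by 110 mm high; not part of the job. Origin: centre of its underside.
- tin_a: Food tin, red label, 74 mm across, 110 mm high, to be left alone. Origin: centre of its underside.
- tin_b: Food tin, blue label, 74 mm across, 110 mm high, to be left alone. Origin: centre of its underside.
- jar: Jar with a red cap, 72 mm across, 120 mm high, to be left alone. Origin: centre of its underside.
- tape_roll: Yellow roll of tape lying flat, 100 mm across, 48 mm high, to be left alone. Origin: centre of its underside.
- screwdriver: Screwdriver lying on the bench, to be left alone.
- spanner: Spanner lying on the bench, to be left alone.
- mug: White mug, 80 mm across, 90 mm high, to be left alone. Origin: centre of its underside.
- stops_mid (a point): Point on the dock 95 mm ahead of its origin, 30 mm up: middle setting of the black head block's two rubber stops (45 mm wide, 88 mm to either side). The block is adjustable to the pack: the stops really stand up to 16 mm nearer or farther, square within 0.01 rad, and are not measured. Feel for them: the pushing force rises sharply there. Home, the pack's origin is 95 mm before the stops.
- push_left (a point): Middle of the flat rear face of the orange block at the pack's left (+y) rear corner, the place to push: 101 mm behind the pack's origin, 96.5 mm to the left, 35 mm up. The face is 57 mm wide (68 to 125 mm from the pack's middle) and 54 mm high (8 to 62 mm up). A push here carries the pack's middle on by about half as much and turns it to the right by about 1 rad per 0.2 m pushed.
- push_right (a point): The same for the right (-y) rear corner: 101 mm behind the pack's origin, 96.5 mm to the right, 35 mm up. A push here turns it to the left.
Things that resemble listed ones, but are neither listed nor needed, are in the scene too. Leave any pink or yellow look-alike of the charger alone.

How it is judged:
On the way, in this order (a step that is already met when the one before it is completed fails the run):
1. the pack is home: contacts pushed in by more than 5.5 mm, square to the dock within 0.02 rad, at rest (value of joint contacts above 0.0055 m and angle between the x axis of pack and the x axis of dock, either way round below 0.02 rad and linear speed of pack below 0.01 m/s), for 0.2 s.
2. the charger's lever is thrown to on (0.85 rad or more) (value of joint mains above 0.85 rad), for 0.2 s.
At the end, for the whole second after the job is handed in: The pack stands flat and still in the dock, square to it within 0.02 rad, holding the sprung contacts in by more than 5.5 mm of the 7.5 mm they stand proud of the rubber stops; the charger's lever is at 0.85 rad or more (full throw 1.0) (all of step 1 and angle between pack's own z axis and vertical below 0.03 rad and value of joint mains above 0.85 rad); the robot touches nothing.
It fails at once if the pack pushed with more than 35 N (rammed, jammed or forced) (contact force between any of the fingers, the arm and pack above 35 N).
It fails at once if the gauge panel pressed with more than 2 N (contact force between the fingers and gauge above 2 N).
It fails at once if the pack tipped or lifted by more than 0.1 rad or 15 mm (angle between pack's own z axis and vertical above 0.1 rad or height (world z) of pack above 0.015 m).
It fails at once if another thing on the bench moved by more than 15 mm (distance of any of tin_a, tin_b, jar, tape_roll, screwdriver, spanner, mug from where it was at the start of the episode above 0.015 m).
It also fails if it takes over 72 s, if anything falls off the work surface, if the arm or the gripper's body presses on something with over 40 N, if the wrist force passes 120 N, or if a joint passes its speed limit or range.

## Robot

A 6-joint arm with a two-finger parallel gripper is mounted at the origin on the work surface. World frame = base frame: x ahead of the robot, y to its left, z up, the work surface at z = 0. Lengths are in m, angles in rad, forces in N, time in s.
With the tool pointing down it reaches from about 0.35 to 0.775 m from the base axis. Payload 5.5 kg.
Tool frame: the origin (TCP) lies between the finger pads; the fingertips stand 8 mm ahead of it and the grasp point (between the pads) lies 11 mm behind it (ctrl.tip_extent is the distance from the TCP to the fingertips, in m); x points along the fingers, y is the direction in which the jaws open and shut, and the axes are right-handed (so a half turn about x gives the same grasp; the last joint's range is limited). The gripper opens to 85 mm and grips with 20 to 120 N. Pads are 22 mm wide; open, the fingers measure 114 mm over their backs; the gripper's body (76 mm by 85 mm) begins 54 mm behind the grasp point. The pads swing forward as they close: fully open they stand 13 mm farther back than shut.
Start: joints at [1.114, 0.313, 0.046, 1.304, 0, 1.431], TCP at [0.179, 0.546, 0.239] pointing down, gripper open.
Joint ranges: [-2.76, 2.76], [-0.86, 1.69], [-1.03, 1.26], [-2.2, 2.34], [-1.47, 1.5], [-3.14, 3.14]. Speed limits (rad/s): [2.57, 2.57, 3.14, 3.14, 3.14, 3.14].

## Interface

Orientations are given as a unit quaternion [x, y, z, w].
In Python, from workcell import monitor, vision, sign_off, ctrl gives the robot as it stands. The module is installed in compiled form; this text tells all that it offers.
- The arm moves only by the tool carry_out, never from a script. Its argument "series" is a list that holds one entry, the list of rows, each a list of 7 numbers: the shift along the tool's x, y, z in m, then the turn, a rotation vector about the tool's x, y, z in degrees, then the finger opening in m, from 0 to 0.0854. A call has 1 to 12 rows; each row shifts and turns the commanded pose from where the row before left it, along the tool's axes as they then stand; what a row does not reach is not made up. A row lasts 1/10 s, in which the tool goes at most 50 mm and 8.59 degrees, less where a joint would pass 70% of its speed; a pose out of reach is approached as far as the arm can. A call is refused whole if a number of a shift passes 0.05 or a number of a turn 8.59, either way. A call with a gripper value outside its range is refused whole. The fingers move at their own pace and stop on an object; the grip force is fixed at half the most. Time passes only in rows, so rows that do not move let the fingers close. It gives the time, the measured TCP pose, the force and the opening at its end, in the units of the state.
- monitor.sense(): the state, without advancing time (a new reading comes with each control period).
- vision.get_image(name): name is "scene" or "top"; returns a dict with "color" (384x512x3 uint8, blue, green, red), "camera_matrix" (3x3 intrinsics, pixels), "rvec" (rotation vector, rad) and "tvec" (3), from world to camera coordinates, as OpenCV has them. Camera axes: x right, y down, z forward; pixel columns grow to the right and rows downward; lengths in m; the calibration is good to about 2 mm. A picture is of the moment at which its call begins. There is no depth.
- sign_off(): hands the job in, once; it reports no verdict.
The state is a dict: "time": time; "q": joint angles; "joint_velocities": joint speeds; "joint_torque": joint torques, N m; "ee_pos": TCP position; "eef_rot": TCP orientation; "force": force on the tool from outside, world axes, zero at the start; "ft_torque": the same for the moment, N m; "finger_gap": finger opening in m.
Only numpy, scipy, OpenCV 4.12 (cv2) and the standard library are available. Lean on these libraries where they do the work, as an engineer would, in place of code of your own. Each camera call takes 0.05 s, during which the arm holds its last target.

## Working session

There is one attempt and no reset: what is moved stays moved. The work goes in short steps, Python scripts to look and compute and a tool call to move; the robot and the scene stay as the last step left them, time stands still between calls to the robot, and variables do not carry over. Pictures are saved under pics/ and viewed, and the job is handed in when it is done.

Besides the shell and the picture viewer there is one more tool, called after "Call:" as name(argument=value, ...), one argument or row to a line, values as JSON. carry_out: Moves the arm, as the interface text tells. Its arguments: {"type":"object","properties":{"series":{"type":"array","items":{"type":"array","items":{"type":"array","items":{"type":"number"}}}}},"required":["series"]}

```bash
mkdir -p pics; python3 - <<'E'
from workcell import monitor, vision, ctrl
import cv2, numpy as np
print(monitor.sense())
for n in ("scene","top"):
    d=vision.get_image(n); cv2.imwrite(f"pics/{n}0.png",d["color"])
    R,_=cv2.Rodrigues(np.array(d["rvec"])); print(n,d["camera_matrix"],d["rvec"],d["tvec"], "cam pos",-R.T@np.array(d["tvec"]).ravel())
print([a for a in dir(ctrl) if a[0]!='_'], ctrl.tip_extent)
E
```

```text
{'time': 0.0, 'q': array([ 1.11441934e+00,  3.13987670e-01,  4.49535038e-02,  1.30359180e+00,
       -3.94890831e-05,  1.43122209e+00]), 'joint_velocities': array([ 0.00274428,  0.00108264, -0.00039483,  0.00120867,  0.00114694,
        0.00028871]), 'joint_torque': array([ 9.51954353e-04, -4.80629289e+01,  2.98531240e+01,  1.93438400e-02,
        1.44398487e-04, -8.11577365e-06]), 'ee_pos': array([0.17891026, 0.54592425, 0.23840568]), 'eef_rot': array([ 0.11091635,  0.69843058, -0.11216129,  0.69807745]), 'force': array([-0.53429518, -0.39473535, -0.35204805]), 'ft_torque': array([-0.03229891,  0.03583896,  0.01047359]), 'finger_gap': 0.08559198355125638}
scene [[398.32343607   0.         255.38599656]
 [  0.         398.32343607 190.85712482]
 [  0.           0.           1.        ]] [ 2.06841645  0.89484481 -0.47405539] [-0.36118889 -0.14310747  1.79178909] cam pos [ 1.37656712 -0.75172314  0.94943173]
top [[466.62864324   0.         253.49338287]
 [  0.         466.62864324 190.01977242]
 [  0.           0.           1.        ]] [ 2.15067901 -2.11932932  0.15081847] [0.02051469 0.54237359 1.562726  ] cam pos [0.29562405 0.00547999 1.62766056]
['IKError', 'tip_extent'] 0.008
```

View pics/scene0.png

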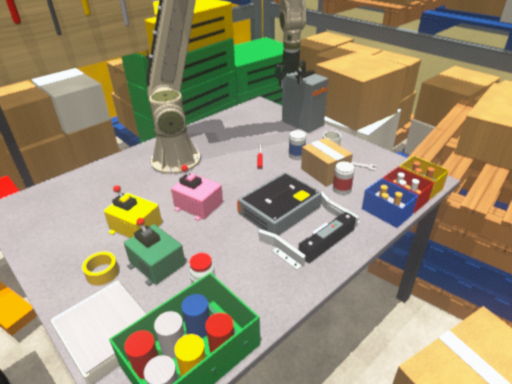

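View pics/top0.png

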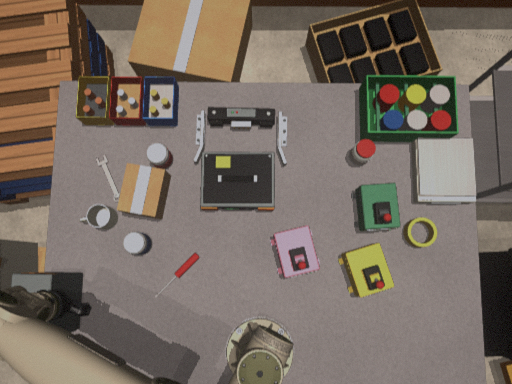

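The top view shows these candidates for the charger: green (378,207), pink (296,252), yellow (367,270), and a green crate at (410,107). I choose the small green box at (378,207). The pack is at (238,180) with its orange rear edge at row 207, and the dock head is at (242,115). Next I'll take close crops.

```bash
cat > h.py <<'E'
import cv2, numpy as np
from workcell import vision, monitor
def proj(d,P):
    p,_=cv2.projectPoints(np.array(P,float).reshape(-1,3),np.array(d["rvec"]),np.array(d["tvec"]),np.array(d["camera_matrix"]),None); return p.reshape(-1,2)
def back(d,uv,z):
    K=np.array(d["camera_matrix"]);R,_=cv2.Rodrigues(np.array(d["rvec"]));t=np.array(d["tvec"]).ravel()
    C=-R.T@t; uv=np.array(uv,float).reshape(-1,2)
    r=(R.T@np.linalg.inv(K)@np.c_[uv,np.ones(len(uv))].T).T
    return C+r*((z-C[2])/r[:,2])[:,None]
def crop(d,x0,y0,w,h,s,name):
    c=d["color"][y0:y0+h,x0:x0+w]; cv2.imwrite("pics/"+name,cv2.resize(c,None,fx=s,fy=s,interpolation=cv2.INTER_CUBIC))
E
python3 - <<'E'
from h import *
d=vision.get_image("top"); crop(d,185,95,120,120,5,"c_pack.png"); crop(d,335,165,100,75,8,"c_chg.png")
d=vision.get_image("scene"); crop(d,225,160,140,110,5,"s_pack.png"); crop(d,110,205,80,80,7,"s_chg.png")
E
```

```text
(no output)
```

View pics/c_pack.png

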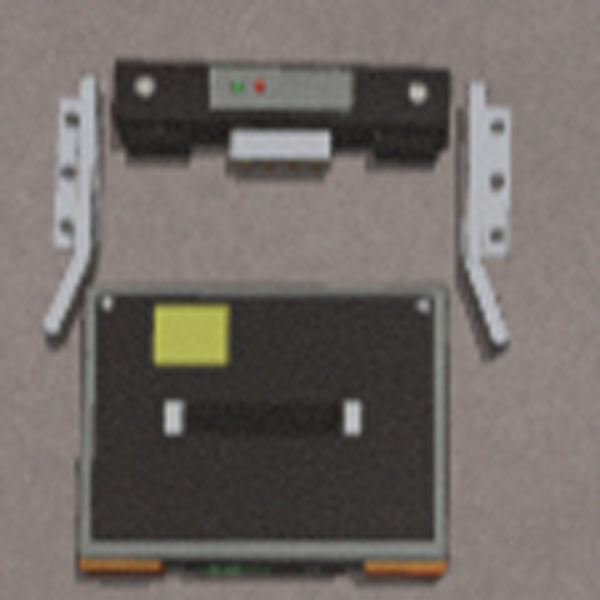

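View pics/c_chg.png

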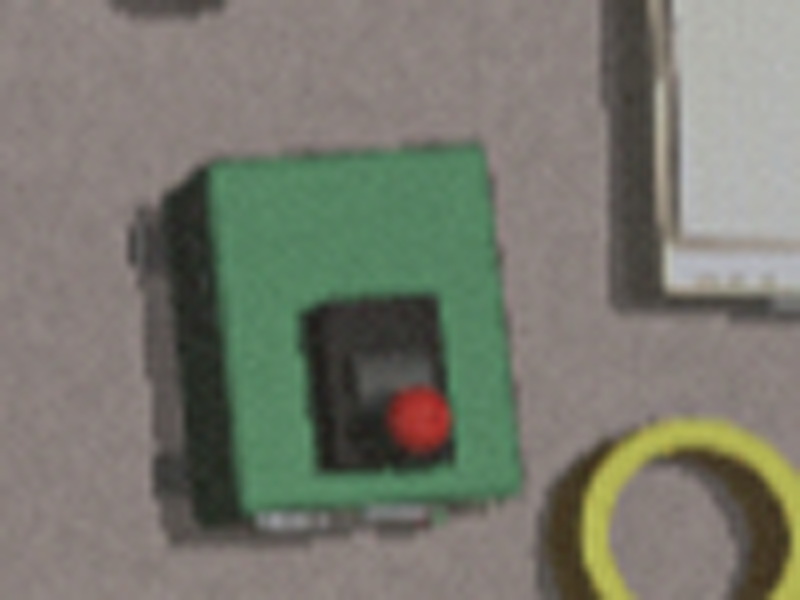

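View pics/s_pack.png

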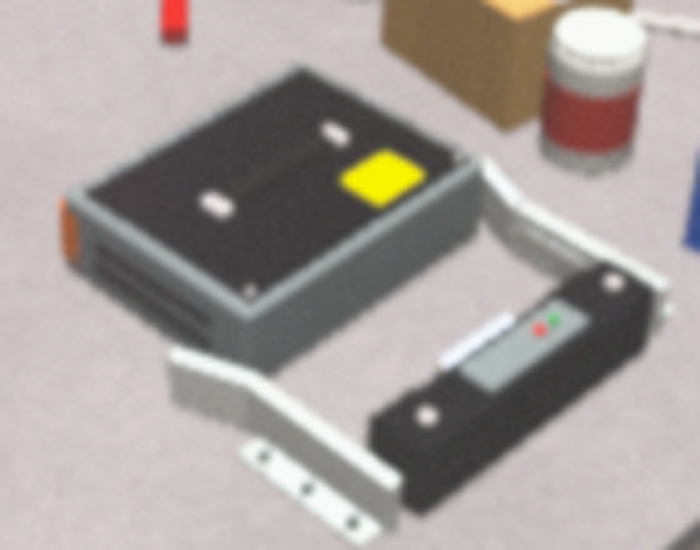

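View pics/s_chg.png

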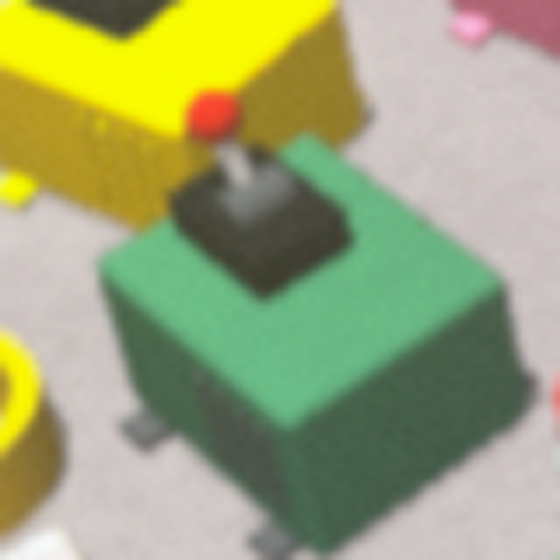

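```bash
cat > fit.py <<'E'
from h import *
from scipy.optimize import least_squares
def un(p,x0,y0,s): return [( p[0]+.5)/s-.5+x0,(p[1]+.5)/s-.5+y0]
def place(pose,P):
    x,y,a=pose; P=np.array(P,float); c,s=np.cos(a),np.sin(a)
    return np.c_[x+c*P[:,0]-s*P[:,1], y+s*P[:,0]+c*P[:,1], P[:,2]]
def fit(obs,p0):  # obs list of (d, pts3, uv)
    f=lambda p: np.concatenate([(proj(d,place(p,P))-np.array(uv)).ravel() for d,P,uv in obs])
    r=least_squares(f,p0,loss="soft_l1"); return r.x, f(r.x).reshape(-1,2)
E
python3 - <<'E'
from fit import *
T=vision.get_image("top");S=vision.get_image("scene")
t=lambda p:un(p,185,95,5); s=lambda p:un(p,225,160,5)
P=[[.095,.125,.072],[.095,-.125,.072],[-.095,-.125,.072],[-.095,.125,.072]]
tu=[t(p) for p in [(88,287),(447,288),(443,556),(82,556)]]
su=[s(p) for p in [(482,160),(250,315),(72,198),(302,66)]]
for o in ([(T,P,tu)],[(S,P,su)],[(T,P,tu),(S,P,su)]):
    x,r=fit(o,[.6,.05,0]); print("pack",x.round(4)); print(r.round(2).tolist())
pk=x
D=[[.02,.131,.045],[.02,-.131,.045],[-.038,.153,.045],[-.038,-.153,.045],[.15,.131,.045],[.15,-.131,.045]]
tu=[t(p) for p in [(92,240),(466,258),(58,335),(494,345),(97,80),(470,85)]]
x,r=fit([(T,D,tu)],[.7,.05,0]); print("dock",x.round(4)); print(r.round(2).tolist())
dk=x
c=lambda p:un(p,335,165,8)
C=[[.075,.06,.09],[.075,-.06,.09],[-.075,-.06,.09],[-.075,.06,.09]]
tu=[c(p) for p in [(208,160),(484,147),(522,492),(243,514)]]
sc=lambda p:un(p,110,205,7)
su=[sc(p) for p in [(500,285),(288,425),(103,265),(310,135)]]
for o in ([(T,C,tu)],[(S,C,su)]):
    x,r=fit(o,[.5,-.4,0]); print("chg",x.round(4)); print(r.round(2).tolist())
ch,_=fit([(T,C,tu),(S,C,su)],[.5,-.4,0]); print("chg",ch)
a=ch; tip=place(ch,[[-.025-.045*np.sin(.5),0,.112+.045*np.cos(.5)]]); print("tip pred",tip)
print("tip top",back(T,[c((419,419))],.151),"scene",back(S,[sc((214,115))],.151))
print("stops", place(dk,[[.095,0,.03]]),"push L,R",place(pk,[[-.101,.0965,.035],[-.101,-.0965,.035]]))
# overlay
for d,n in ((T,"top"),(S,"scene")):
    im=cv2.resize(d["color"],None,fx=4,fy=4,interpolation=cv2.INTER_CUBIC)
    def poly(Q,col,cl=True):
        q=((proj(d,Q)+.5)*4-.5).round().astype(int); cv2.polylines(im,[q],cl,col,1)
    for z in (0,.072): poly(place(pk,[[a,b,z] for a,b in((.095,.125),(.095,-.125),(-.095,-.125),(-.095,.125))]),(255,255,0))
    for sg in (1,-1):
        for z in (0,.045): poly(place(dk,[[-.038,sg*.153,z],[.02,sg*.131,z],[.15,sg*.131,z]]),(0,0,255),False)
    poly(place(dk,[[.095,.11,.03],[.095,-.11,.03]]),(0,255,0),False)
    for z in (0,.09): poly(place(ch,[[a,b,z] for a,b in((.075,.06),(.075,-.06),(-.075,-.06),(-.075,.06))]),(255,0,255))
    x0,y0=(180,90) if n=="top" else (215,150)
    cv2.imwrite(f"pics/ov_{n}.png",im[y0*4:y0*4+520,x0*4:x0*4+600])
E
```

```text
pack [0.5755 0.0825 0.0089]
[[-0.75, -0.81], [0.52, -0.74], [1.33, 0.92], [-0.9, 0.53]]
pack [0.5816 0.0797 0.0131]
[[1.73, 0.1], [0.24, 1.03], [-1.98, -0.52], [-0.25, -1.62]]
pack [0.5775 0.0821 0.0117]
[[-0.7, -1.26], [0.55, -1.4], [1.53, 0.24], [-0.69, 0.06], [1.28, -0.62], [-0.2, 0.11], [-2.24, -1.34], [-0.54, -2.26]]
dock [ 0.6757  0.0772 -0.0099]
[[-0.26, 2.71], [0.05, 0.76], [-0.49, -0.17], [0.52, -0.18], [0.29, -1.1], [-0.1, -0.57]]
chg [ 0.4889 -0.3917  0.0793]
[[-0.83, -0.32], [0.62, -1.03], [0.93, 0.78], [-0.7, 0.39]]
chg [ 0.4962 -0.3959  0.076 ]
[[2.02, -0.52], [-0.29, 1.28], [-2.13, -0.1], [0.33, -0.66]]
chg [ 0.49095285 -0.39330811  0.08007075]
tip pred [[ 0.44452792 -0.39703335  0.15149122]]
tip top [[ 0.44472061 -0.39657721  0.151     ]] scene [[ 0.44589632 -0.39677344  0.151     ]]
stops [[0.77068111 0.07626749 0.03      ]] push L,R [[ 0.47536481  0.17738051  0.035     ]
 [ 0.4776306  -0.01560619  0.035     ]]
```

View pics/ov_top.png

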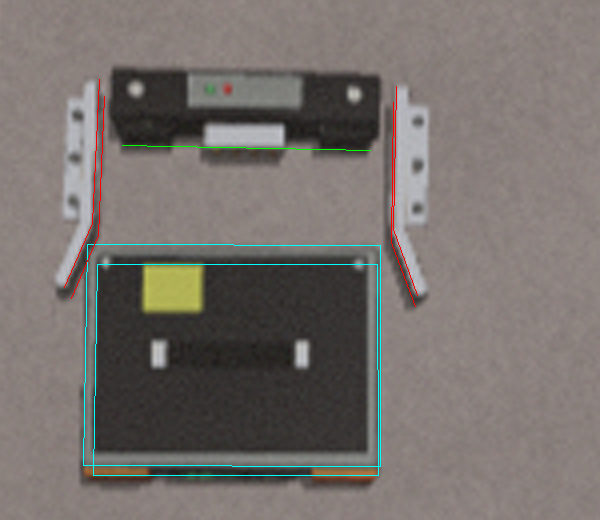

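View pics/ov_scene.png

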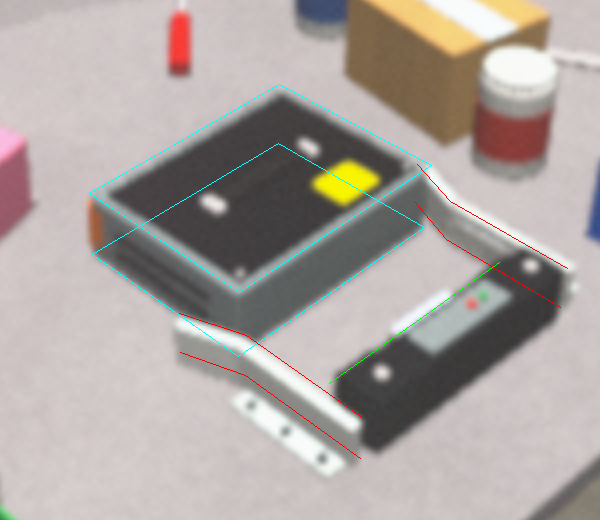

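```bash
cat > st.py <<'E'
from workcell import monitor
from scipy.spatial.transform import Rotation as R
import numpy as np
def st(tgt=None,R0=None):
    s=monitor.sense(); r=R.from_quat(s["eef_rot"])
    print("t",round(s["time"],2),"pos",s["ee_pos"].round(4),"F",s["force"].round(1),"gap",round(s["finger_gap"],4),"q6",s["q"].round(2))
    M=r.as_matrix()
    print("tool x,y,z in world:",M.T.round(3).tolist())
    if tgt is not None: print("shift tool axes",(M.T@(np.array(tgt)-s["ee_pos"])).round(4))
    if R0 is not None: print("turn(deg, tool)",np.degrees((r.inv()*R.from_matrix(R0)).as_rotvec()).round(2))
    return s
E
python3 - <<'E'
from st import *
# desired: x down, y=+world y or -world y
for sg in (1,-1):
    x=np.array([0,0,-1.]);y=np.array([0,sg*1.,0]);z=np.cross(x,y); st([.44,.177,.2],np.c_[x,y,z])
E
```

```text
t 0.3 pos [0.1791 0.5463 0.239 ] F [ 1.  -0.3 -0. ] gap 0.0853 q6 [1.11 0.31 0.05 1.3  0.   1.43]
tool x,y,z in world: [[-0.0, -0.0, -1.0], [0.312, 0.95, -0.001], [0.95, -0.312, -0.0]]
shift tool axes [ 0.0391 -0.2696  0.363 ]
turn(deg, tool) [-1.815e+01 -1.000e-02  3.000e-02]
t 0.3 pos [0.1791 0.5463 0.239 ] F [ 1.  -0.3 -0. ] gap 0.0853 q6 [1.11 0.31 0.05 1.3  0.   1.43]
tool x,y,z in world: [[-0.0, -0.0, -1.0], [0.312, 0.95, -0.001], [0.95, -0.312, -0.0]]
shift tool axes [ 0.0391 -0.2696  0.363 ]
turn(deg, tool) [1.6185e+02 4.0000e-02 2.0000e-02]
```

Call:
carry_out(
  series=[
    [[0,0,0,-6.05,0,0,0],[0,0,0,-6.05,0,0,0],[0,0,0,-6.05,0,0,0],[0,-0.046,0.032,0,0,0,0],[0,-0.046,0.032,0,0,0,0],[0,-0.046,0.032,0,0,0,0],[0,-0.046,0.032,0,0,0,0],[0,-0.046,0.032,0,0,0,0],[0,-0.046,0.032,0,0,0,0],[0,-0.046,0.032,0,0,0,0],[0,-0.046,0.032,0,0,0,0]],
  ],
)

```text
time: 1.4
ee_pos: [0.4084, 0.2163, 0.2396]
eef_rot: [0.0, 0.707, 0.0, 0.707]
force: [1.2, 0.7, 0.9]
finger_gap: -0.0001
```

```bash
python3 - <<'E'
from st import *
x=np.array([0,0,-1.]);y=np.array([0,1.,0]);z=np.cross(x,y); st([.44,.177,.034],np.c_[x,y,z])
E
```

```text
t 1.4 pos [0.4084 0.2163 0.2396] F [1.2 0.7 0.9] gap -0.0001 q6 [ 0.31  0.09 -0.23  1.25  0.    0.31]
tool x,y,z in world: [[0.001, 0.0, -1.0], [-0.0, 1.0, 0.0], [1.0, 0.0, 0.001]]
shift tool axes [ 0.2056 -0.0394  0.0315]
turn(deg, tool) [ 0.01  0.05 -0.02]
```

Call:
carry_out(
  series=[
    [[0,0,0,0,0,0,0],[0,0,0,0,0,0,0]],
  ],
)

```text
time: 1.6
ee_pos: [0.4081, 0.217, 0.2393]
eef_rot: [0.001, 0.707, -0.001, 0.707]
force: [-0.3, 0.2, 0.0]
finger_gap: -0.0001
```

```bash
python3 - <<'E'
from st import *
st([.44,.177,.034])
E
```

```text
t 1.6 pos [0.4081 0.217  0.2393] F [-0.3  0.2  0. ] gap -0.0001 q6 [ 0.31  0.1  -0.23  1.25  0.    0.32]
tool x,y,z in world: [[-0.0, 0.0, -1.0], [0.004, 1.0, 0.0], [1.0, -0.004, -0.0]]
shift tool axes [ 0.2052 -0.04    0.0321]
```

Call:
carry_out(
  series=[
    [[0.03,-0.02,0.013,0,0,0,0],[0.03,-0.02,0.014,0,0,0,0],[0.04,0,0,0,0,0,0],[0.04,0,0,0,0,0,0],[0.035,0,0,0,0,0,0],[0.03,0,0,0,0,0,0],[0,0,0,0,0,0,0]],
  ],
)

```text
time: 2.3
ee_pos: [0.4301, 0.1789, 0.0309]
eef_rot: [-0.002, 0.71, 0.001, 0.704]
force: [-1.0, -0.0, -0.6]
finger_gap: -0.0
```

```bash
python3 - <<'E'
from st import *
from h import *
st([.464,.177,.034])
d=vision.get_image("top"); crop(d,170,95,150,130,5,"p1.png")
E
```

```text
t 2.3 pos [0.4301 0.1789 0.0309] F [-1.  -0.  -0.6] gap -0.0 q6 [ 0.22  0.29 -0.55  0.74  0.    0.22]
tool x,y,z in world: [[-0.008, -0.001, -1.0], [-0.003, 1.0, -0.001], [1.0, 0.003, -0.008]]
shift tool axes [-0.0034 -0.0021  0.0339]
```

View pics/p1.png

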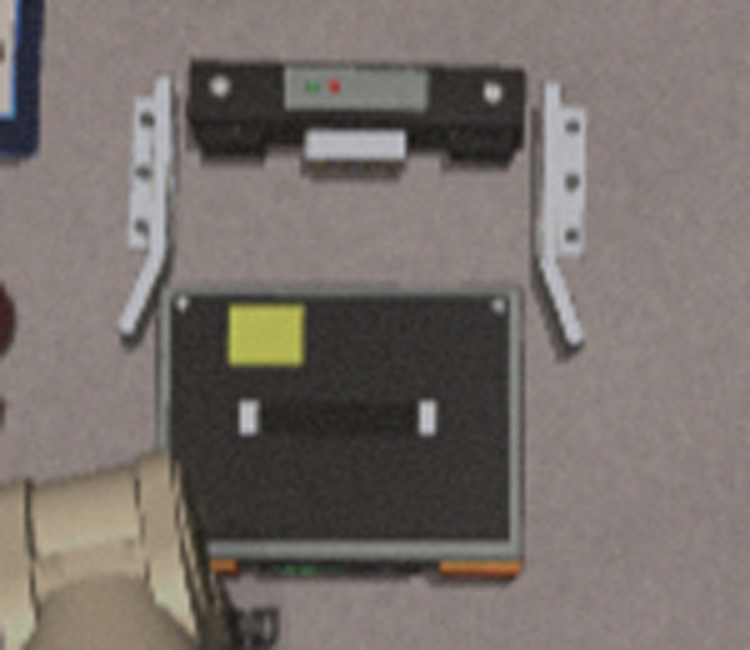

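Call:
carry_out(
  series=[
    [[0,-0.002,0.02,0,0,0,0],[0,0,0.006,0,0,0,0],[0,0,0.003,0,0,0,0],[0,0,0.002,0,0,0,0]],
  ],
)

```text
time: 2.75
ee_pos: [0.4633, 0.1767, 0.0349]
eef_rot: [-0.0, 0.708, 0.001, 0.706]
force: [-9.3, 2.5, 4.3]
finger_gap: 0.0003
```

Call:
carry_out(
  series=[
    [[0,0,0.002,0,0,0,0],[0,0,0.002,0,0,0,0],[0,0,0.002,0,0,0,0],[0,0,0.002,0,0,0,0]],
  ],
)

```text
time: 3.15
ee_pos: [0.4682, 0.1772, 0.0341]
eef_rot: [0.0, 0.71, 0.001, 0.704]
force: [-11.5, 6.4, 4.1]
finger_gap: -0.0002
```

Call:
carry_out(
  series=[
    [[0,0,0.0025,0,0,0,0],[0,0,0.0025,0,0,0,0],[0,0,0.0025,0,0,0,0],[0,0,0.0025,0,0,0,0],[0,0,0.0025,0,0,0,0]],
  ],
)

```text
time: 3.65
ee_pos: [0.4808, 0.1776, 0.0341]
eef_rot: [0.0, 0.71, 0.002, 0.704]
force: [-11.0, 5.9, 3.9]
finger_gap: 0.0001
```

```bash
python3 - <<'E'
from st import *
from h import *
st()
d=vision.get_image("top"); crop(d,170,95,150,130,5,"p2.png")
d=vision.get_image("scene"); crop(d,215,150,150,120,5,"s2.png")
E
```

```text
t 3.65 pos [0.4808 0.1776 0.0341] F [-11.    5.9   3.9] gap 0.0001 q6 [ 0.19  0.36 -0.43  0.79  0.    0.19]
tool x,y,z in world: [[-0.008, 0.003, -1.0], [-0.002, 1.0, 0.003], [1.0, 0.002, -0.008]]
```

View pics/p2.png

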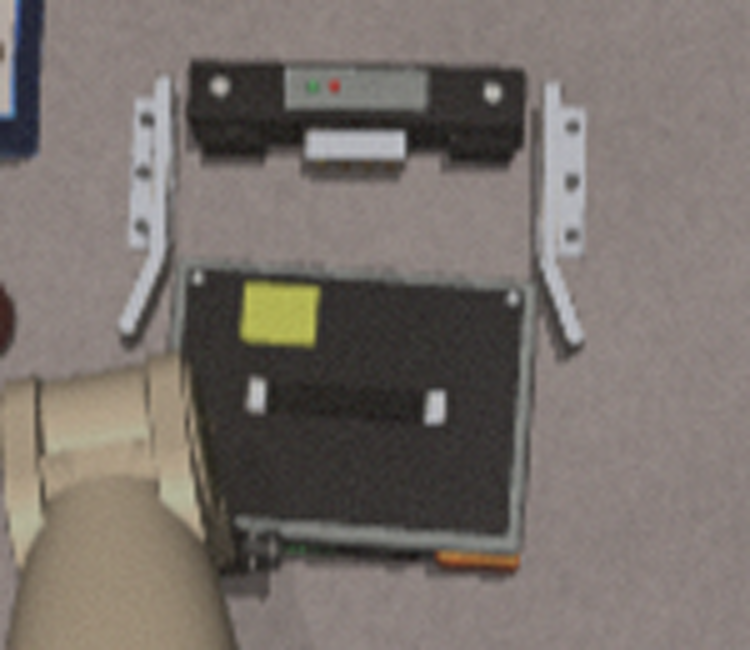

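View pics/s2.png

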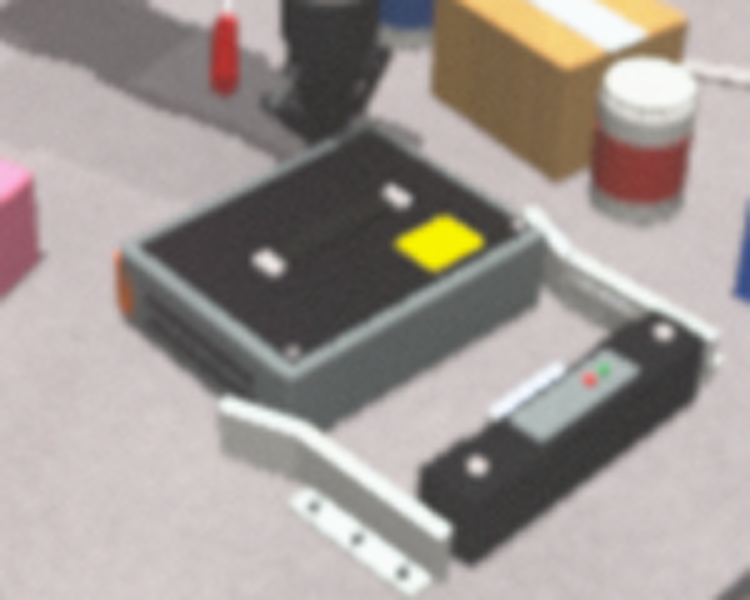

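```bash
cat > track.py <<'E'
from fit import *
import json,os,sys
P0=np.array([.5775,.0821,.0117]); DK=np.array([.6757,.0772,-.0105]); Z=.074
def track(name=None):
    d=vision.get_image("top")
    g0=cv2.cvtColor(cv2.imread("pics/top0.png"),cv2.COLOR_BGR2GRAY); g1=cv2.cvtColor(d["color"],cv2.COLOR_BGR2GRAY)
    prev=np.array(json.load(open("pose.json"))) if os.path.exists("pose.json") else P0
    m=np.zeros_like(g0); q=proj(d,place(P0,[[a,b,Z] for a,b in((.09,.12),(.09,-.12),(-.085,-.12),(-.085,.12))])).astype(int)
    cv2.fillConvexPoly(m,q,255)
    p=cv2.goodFeaturesToTrack(g0,40,.05,4,mask=m).reshape(-1,2)
    w0=back(d,p,Z); c,s=np.cos(-P0[2]),np.sin(-P0[2]); l=w0[:,:2]-P0[:2]; l=l@np.array([[c,s],[-s,c]])
    guess=proj(d,place(prev,np.c_[l,np.full(len(l),Z)])).astype(np.float32)
    n,st,e=cv2.calcOpticalFlowPyrLK(g0,g1,p.astype(np.float32),guess.copy(),winSize=(13,13),maxLevel=2,flags=cv2.OPTFLOW_USE_INITIAL_FLOW)
    ok=st.ravel()==1
    w1=back(d,n[ok],Z)[:,:2]
    M,inl=cv2.estimateAffinePartial2D((l[ok]*1000).astype(np.float32),(w1*1000).astype(np.float32),method=cv2.RANSAC,ransacReprojThreshold=2.0)
    i=inl.ravel()==1
    r=least_squares(lambda x:(proj(d,place(x,np.c_[l[ok][i],np.full(i.sum(),Z)]))-n[ok][i]).ravel(),prev,loss="soft_l1")
    pose=r.x; json.dump(pose.tolist(),open("pose.json","w"))
    rel=pose[:2]-DK[:2]; c,s=np.cos(DK[2]),np.sin(DK[2])
    print("pack",pose.round(4),"in dock: x %.4f y %.4f yaw %.4f"%(c*rel[0]+s*rel[1],-s*rel[0]+c*rel[1],pose[2]-DK[2]),"inl",i.sum(),"/",len(p),"rms px",round(float(np.sqrt(np.mean(r.fun**2))),2))
    print("pushL,R",place(pose,[[-.101,.0965,.035],[-.101,-.0965,.035]])[:,:2].round(4).tolist())
    if name: crop(d,170,95,150,130,5,name)
if __name__=="__main__":
    from st import st
    track(sys.argv[1] if len(sys.argv)>1 else None); st()
E
python3 track.py
```

```text
pack [ 0.5893  0.0765 -0.0573] in dock: x -0.0864 y -0.0016 yaw -0.0468 inl 10 / 12 rms px 0.17
pushL,R [[0.494, 0.1786], [0.4829, -0.014]]
t 3.8 pos [0.4816 0.1775 0.0341] F [-8.9  4.7  1.9] gap 0.0003 q6 [ 0.19  0.36 -0.43  0.79  0.    0.19]
tool x,y,z in world: [[-0.007, 0.003, -1.0], [-0.002, 1.0, 0.003], [1.0, 0.002, -0.007]]
```

Call:
carry_out(
  series=[
    [[0,0,-0.026,0,0,0,0],[0,-0.048,0,0,0,0,0],[0,-0.048,0,0,0,0,0],[0,-0.048,0,0,0,0,0],[0,-0.048,0,0,0,0,0],[0,0,0.006,0,0,0,0]],
  ],
)

```text
time: 4.4
ee_pos: [0.4667, -0.0209, 0.0356]
eef_rot: [0.002, 0.706, -0.004, 0.708]
force: [-0.2, -0.8, -0.3]
finger_gap: 0.0001
```

Call:
carry_out(
  series=[
    [[0,0.005,0.003,0,0,0,0],[0,0,0.0025,0,0,0,0],[0,0,0.0025,0,0,0,0],[0,0,0.003,0,0,0,0],[0,0,0.003,0,0,0,0],[0,0,0.003,0,0,0,0]],
  ],
)

```text
time: 5.0
ee_pos: [0.4778, -0.0088, 0.0329]
eef_rot: [-0.002, 0.711, 0.001, 0.704]
force: [-10.8, -5.5, 2.1]
finger_gap: 0.0
```

```bash
python3 track.py p3.png
```

```text
pack [ 0.5947  0.0784 -0.0254] in dock: x -0.0810 y 0.0003 yaw -0.0149 inl 9 / 12 rms px 0.12
pushL,R [[0.4962, 0.1774], [0.4913, -0.0155]]
t 5.05 pos [ 0.4786 -0.0088  0.033 ] F [-7.5 -3.8 -0.5] gap 0.0004 q6 [-0.18  0.31 -0.52  0.76 -0.   -0.19]
tool x,y,z in world: [[-0.009, -0.001, -1.0], [-0.003, 1.0, -0.001], [1.0, 0.003, -0.009]]
```

View pics/p3.png

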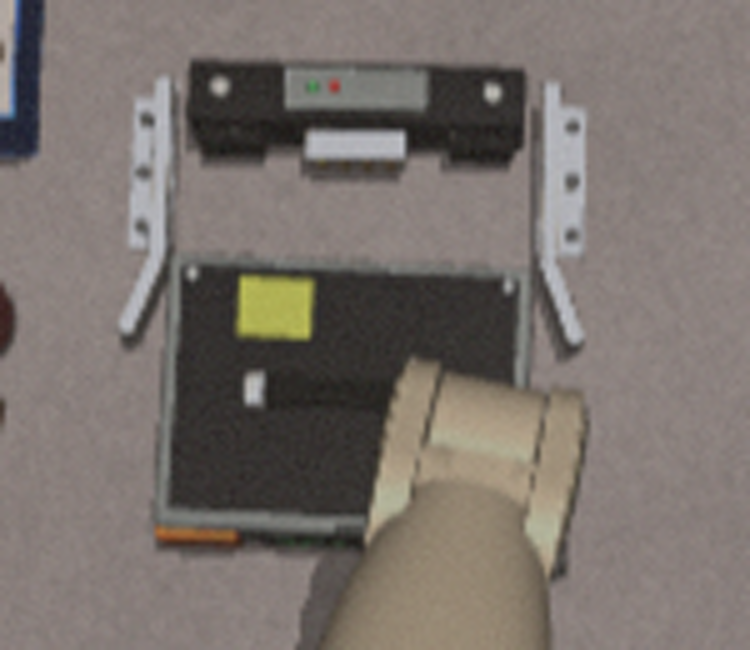

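Call:
carry_out(
  series=[
    [[0,0,0.003,0,0,0,0],[0,0,0.003,0,0,0,0],[0,0,0.003,0,0,0,0],[0,0,0.003,0,0,0,0]],
  ],
)

```text
time: 5.45
ee_pos: [0.489, -0.009, 0.0327]
eef_rot: [-0.002, 0.711, 0.0, 0.703]
force: [-17.5, -6.0, 7.3]
finger_gap: -0.0
```

```bash
python3 track.py
```

```text
pack [0.602  0.0818 0.0111] in dock: x -0.0737 y 0.0038 yaw 0.0216 inl 8 / 12 rms px 0.12
pushL,R [[0.5, 0.1772], [0.5021, -0.0158]]
t 5.5 pos [ 0.489  -0.009   0.0326] F [-12.1  -5.7   2.8] gap -0.0001 q6 [-0.18  0.33 -0.49  0.77 -0.   -0.18]
tool x,y,z in world: [[-0.012, -0.002, -1.0], [-0.003, 1.0, -0.002], [1.0, 0.003, -0.012]]
```

Call:
carry_out(
  series=[
    [[0,0,-0.02,0,0,0,0],[0,0.047,0,0,0,0,0],[0,0.047,0,0,0,0,0],[0,0.047,0,0,0,0,0],[0,0.047,0,0,0,0,0],[0,0,0.008,0,0,0,0]],
  ],
)

```text
time: 6.1
ee_pos: [0.4811, 0.1846, 0.0346]
eef_rot: [-0.003, 0.707, 0.005, 0.707]
force: [0.3, 0.2, -0.9]
finger_gap: 0.0
```

Call:
carry_out(
  series=[
    [[0,-0.005,0.004,0,0,0,0],[0,0,0.0025,0,0,0,0],[0,0,0.0025,0,0,0,0],[0,0,0.003,0,0,0,0],[0,0,0.003,0,0,0,0],[0,0,0.003,0,0,0,0],[0,0,0.003,0,0,0,0]],
  ],
)

```text
time: 6.8
ee_pos: [0.4986, 0.1714, 0.0327]
eef_rot: [0.001, 0.711, 0.0, 0.703]
force: [-10.8, 6.1, 2.8]
finger_gap: 0.0001
```

```bash
python3 track.py
```

```text
pack [ 0.6093  0.0783 -0.0261] in dock: x -0.0664 y 0.0004 yaw -0.0156 inl 11 / 12 rms px 0.15
pushL,R [[0.5109, 0.1775], [0.5058, -0.0155]]
t 6.85 pos [0.4994 0.1712 0.0327] F [-7.7  4.2 -1.7] gap 0.0003 q6 [ 0.18  0.39 -0.39  0.8   0.    0.18]
tool x,y,z in world: [[-0.01, 0.002, -1.0], [0.001, 1.0, 0.002], [1.0, -0.001, -0.01]]
```

Call:
carry_out(
  series=[
    [[0,0,0.003,0,0,0,0],[0,0,0.003,0,0,0,0],[0,0,-0.024,0,0,0,0],[0,-0.046,0,0,0,0,0],[0,-0.046,0,0,0,0,0],[0,-0.046,0,0,0,0,0],[0,-0.046,0,0,0,0,0],[0,0,0.005,0,0,0,0]],
  ],
)

```text
time: 7.65
ee_pos: [0.4908, -0.0183, 0.0345]
eef_rot: [0.003, 0.707, -0.004, 0.707]
force: [-0.5, -0.2, -0.2]
finger_gap: 0.0
```

```bash
python3 track.py
```

```text
pack [ 0.6142  0.0763 -0.0468] in dock: x -0.0615 y -0.0016 yaw -0.0363 inl 8 / 12 rms px 0.15
pushL,R [[0.5178, 0.1774], [0.5088, -0.0154]]
t 7.7 pos [ 0.492  -0.0161  0.0346] F [ 1.1  0.6 -1.4] gap 0.0003 q6 [-0.2   0.32 -0.49  0.76 -0.   -0.19]
tool x,y,z in world: [[0.001, -0.0, -1.0], [0.008, 1.0, -0.0], [1.0, -0.008, 0.001]]
```

Call:
carry_out(
  series=[
    [[0,0.003,0.003,0,0,0,0],[0,0,0.0025,0,0,0,0],[0,0,0.0025,0,0,0,0],[0,0,0.003,0,0,0,0],[0,0,0.003,0,0,0,0],[0,0,0.003,0,0,0,0],[0,0,0.003,0,0,0,0]],
  ],
)

```text
time: 8.4
ee_pos: [0.5056, -0.0077, 0.0326]
eef_rot: [-0.001, 0.711, 0.0, 0.703]
force: [-10.7, -3.7, 2.1]
finger_gap: 0.0002
```

```bash
python3 track.py
```

```text
pack [ 0.6208  0.0787 -0.0133] in dock: x -0.0549 y 0.0010 yaw -0.0028 inl 9 / 12 rms px 0.1
pushL,R [[0.5211, 0.1766], [0.5186, -0.0164]]
t 8.45 pos [ 0.5065 -0.0077  0.0327] F [-9.3 -4.2 -0.3] gap 0.0001 q6 [-0.17  0.35 -0.45  0.78 -0.   -0.17]
tool x,y,z in world: [[-0.009, -0.001, -1.0], [-0.002, 1.0, -0.001], [1.0, 0.002, -0.009]]
```

Call:
carry_out(
  series=[
    [[0,0,0.003,0,0,0,0],[0,0,0.003,0,0,0,0],[0,0,-0.022,0,0,0,0],[0,0.046,0,0,0,0,0],[0,0.046,0,0,0,0,0],[0,0.046,0,0,0,0,0],[0,0.046,0,0,0,0,0],[0,-0.002,0.006,0,0,0,0],[0,-0.002,0.004,0,0,0,0]],
  ],
)

```text
time: 9.35
ee_pos: [0.5047, 0.1735, 0.0342]
eef_rot: [-0.002, 0.707, 0.002, 0.707]
force: [0.1, -0.0, -0.8]
finger_gap: 0.0001
```

```bash
python3 track.py
```

```text
pack [0.6253 0.0807 0.0072] in dock: x -0.0504 y 0.0030 yaw 0.0177 inl 11 / 12 rms px 0.13
pushL,R [[0.5236, 0.1765], [0.525, -0.0165]]
t 9.4 pos [0.5056 0.1719 0.0342] F [ 1.  -0.3  0.1] gap -0.0001 q6 [ 0.18  0.39 -0.39  0.8  -0.    0.17]
tool x,y,z in world: [[0.001, -0.0, -1.0], [-0.003, 1.0, -0.0], [1.0, 0.003, 0.001]]
```

Call:
carry_out(
  series=[
    [[0,0,0.004,0,0,0,0],[0,0,0.0025,0,0,0,0],[0,0,0.0025,0,0,0,0],[0,0,0.003,0,0,0,0],[0,0,0.003,0,0,0,0],[0,0,0.003,0,0,0,0],[0,0,0.003,0,0,0,0],[0,0,0.002,0,0,0,0]],
  ],
)

```text
time: 10.2
ee_pos: [0.5231, 0.171, 0.033]
eef_rot: [0.001, 0.711, 0.001, 0.704]
force: [-11.9, 5.7, 4.1]
finger_gap: -0.0002
```

```bash
python3 track.py p4.png
```

```text
pack [ 0.6332  0.0776 -0.0349] in dock: x -0.0425 y -0.0000 yaw -0.0244 inl 11 / 12 rms px 0.15
pushL,R [[0.5356, 0.1776], [0.5289, -0.0153]]
t 10.25 pos [0.5236 0.171  0.033 ] F [-10.1   5.4   2.2] gap -0.0001 q6 [ 0.17  0.42 -0.33  0.82  0.    0.17]
tool x,y,z in world: [[-0.009, 0.002, -1.0], [0.001, 1.0, 0.002], [1.0, -0.001, -0.009]]
```

View pics/p4.png

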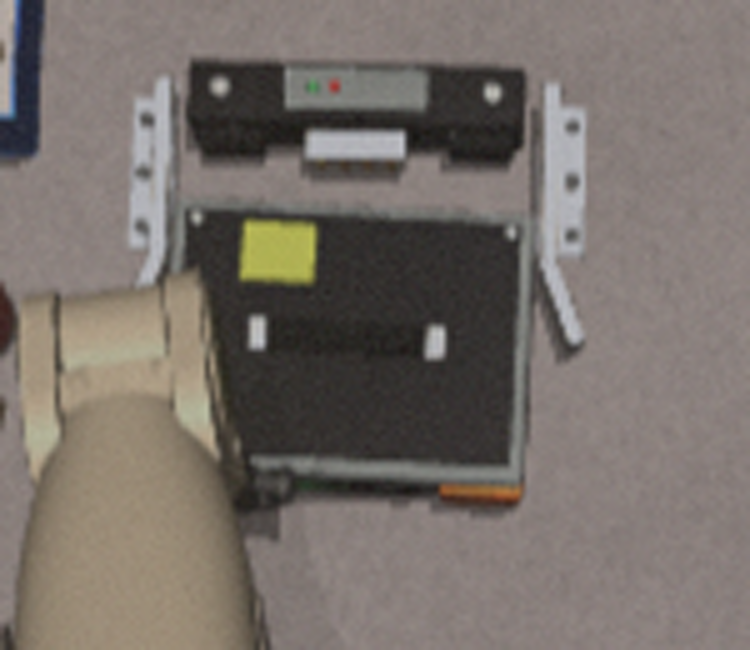

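Call:
carry_out(
  series=[
    [[0,0,-0.024,0,0,0,0],[0,-0.046,0,0,0,0,0],[0,-0.046,0,0,0,0,0],[0,-0.046,0,0,0,0,0],[0,-0.046,0,0,0,0,0],[0,0.003,0.006,0,0,0,0],[0,0.002,0.003,0,0,0,0],[0,0,0.0025,0,0,0,0],[0,0,0.0025,0,0,0,0],[0,0,0.003,0,0,0,0],[0,0,0.003,0,0,0,0],[0,0,0.003,0,0,0,0]],
  ],
)

```text
time: 11.45
ee_pos: [0.5216, -0.0068, 0.0327]
eef_rot: [-0.001, 0.711, 0.0, 0.703]
force: [-10.8, -3.6, 2.6]
finger_gap: -0.0001
```

```bash
python3 track.py
```

```text
pack [ 0.6375  0.0786 -0.0152] in dock: x -0.0382 y 0.0010 yaw -0.0047 inl 9 / 12 rms px 0.1
pushL,R [[0.5379, 0.1766], [0.535, -0.0164]]
t 11.5 pos [ 0.5225 -0.0068  0.0327] F [-8.4 -3.9  0.3] gap -0.0002 q6 [-0.17  0.38 -0.41  0.8  -0.   -0.17]
tool x,y,z in world: [[-0.009, -0.001, -1.0], [-0.002, 1.0, -0.001], [1.0, 0.002, -0.009]]
```

Call:
carry_out(
  series=[
    [[0,0,0.003,0,0,0,0],[0,0,0.003,0,0,0,0],[0,0,-0.022,0,0,0,0],[0,0.046,0,0,0,0,0],[0,0.046,0,0,0,0,0],[0,0.046,0,0,0,0,0],[0,0.046,0,0,0,0,0],[0,-0.002,0.006,0,0,0,0],[0,-0.001,0.004,0,0,0,0]],
  ],
)

```text
time: 12.4
ee_pos: [0.5208, 0.1754, 0.0342]
eef_rot: [-0.002, 0.707, 0.002, 0.707]
force: [-0.1, 0.0, 0.0]
finger_gap: 0.0004
```

```bash
python3 track.py
```

```text
pack [0.6416 0.0805 0.0063] in dock: x -0.0342 y 0.0029 yaw 0.0168 inl 11 / 12 rms px 0.14
pushL,R [[0.54, 0.1763], [0.5412, -0.0167]]
t 12.45 pos [0.5218 0.174  0.0343] F [0.5 0.3 0.5] gap 0.0004 q6 [ 0.18  0.41 -0.34  0.81 -0.    0.17]
tool x,y,z in world: [[0.001, -0.0, -1.0], [-0.003, 1.0, -0.0], [1.0, 0.003, 0.001]]
```

Call:
carry_out(
  series=[
    [[0,0,0.004,0,0,0,0],[0,0,0.0025,0,0,0,0],[0,0,0.0025,0,0,0,0],[0,0,0.003,0,0,0,0],[0,0,0.003,0,0,0,0],[0,0,0.003,0,0,0,0],[0,0,0.003,0,0,0,0]],
  ],
)

```text
time: 13.15
ee_pos: [0.5369, 0.1731, 0.0331]
eef_rot: [0.001, 0.711, 0.001, 0.704]
force: [-12.1, 5.7, 4.6]
finger_gap: -0.0
```

```bash
python3 track.py
```

```text
pack [ 0.6475  0.0782 -0.029 ] in dock: x -0.0282 y 0.0007 yaw -0.0185 inl 11 / 12 rms px 0.12
pushL,R [[0.5494, 0.1776], [0.5438, -0.0153]]
t 13.2 pos [0.5378 0.1731 0.0331] F [-8.4  4.9  0.1] gap -0.0002 q6 [ 0.17  0.44 -0.3   0.84  0.    0.17]
tool x,y,z in world: [[-0.009, 0.002, -1.0], [0.0, 1.0, 0.002], [1.0, -0.0, -0.009]]
```

Call:
carry_out(
  series=[
    [[0,0,-0.022,0,0,0,0],[0,-0.046,0,0,0,0,0],[0,-0.046,0,0,0,0,0],[0,-0.046,0,0,0,0,0],[0,-0.046,0,0,0,0,0],[0,0.002,0.005,0,0,0,0],[0,0.001,0.003,0,0,0,0],[0,0,0.0025,0,0,0,0],[0,0,0.0025,0,0,0,0],[0,0,0.003,0,0,0,0],[0,0,0.003,0,0,0,0],[0,0,0.003,0,0,0,0]],
  ],
)

```text
time: 14.4
ee_pos: [0.5367, -0.0068, 0.0327]
eef_rot: [-0.001, 0.711, 0.0, 0.703]
force: [-11.7, -4.1, 2.0]
finger_gap: 0.0001
```

```bash
python3 track.py
```

```text
pack [ 0.6522  0.0791 -0.011 ] in dock: x -0.0235 y 0.0017 yaw -0.0005 inl 8 / 12 rms px 0.1
pushL,R [[0.5523, 0.1768], [0.5501, -0.0162]]
t 14.45 pos [ 0.5376 -0.0068  0.0328] F [-9.6 -4.9 -0.1] gap 0.0001 q6 [-0.16  0.4  -0.37  0.81 -0.   -0.16]
tool x,y,z in world: [[-0.009, -0.001, -1.0], [-0.002, 1.0, -0.001], [1.0, 0.002, -0.009]]
```

Call:
carry_out(
  series=[
    [[0,0,0.0025,0,0,0,0],[0,0,0.0025,0,0,0,0],[0,0,-0.021,0,0,0,0],[0,0.046,0,0,0,0,0],[0,0.046,0,0,0,0,0],[0,0.046,0,0,0,0,0],[0,0.046,0,0,0,0,0],[0,-0.002,0.006,0,0,0,0],[0,-0.001,0.005,0,0,0,0]],
  ],
)

```text
time: 15.35
ee_pos: [0.5367, 0.1755, 0.0342]
eef_rot: [-0.002, 0.707, 0.002, 0.707]
force: [-0.0, 0.4, 0.2]
finger_gap: -0.0001
```

```bash
python3 track.py p5.png
```

```text
pack [0.6554 0.0808 0.0056] in dock: x -0.0203 y 0.0034 yaw 0.0161 inl 10 / 12 rms px 0.13
pushL,R [[0.5539, 0.1767], [0.555, -0.0163]]
t 15.4 pos [0.538  0.174  0.0343] F [ 0.7  0.5 -0.6] gap -0.0001 q6 [ 0.17  0.44 -0.3   0.83 -0.    0.17]
tool x,y,z in world: [[0.001, -0.0, -1.0], [-0.002, 1.0, -0.0], [1.0, 0.002, 0.001]]
```

View pics/p5.png

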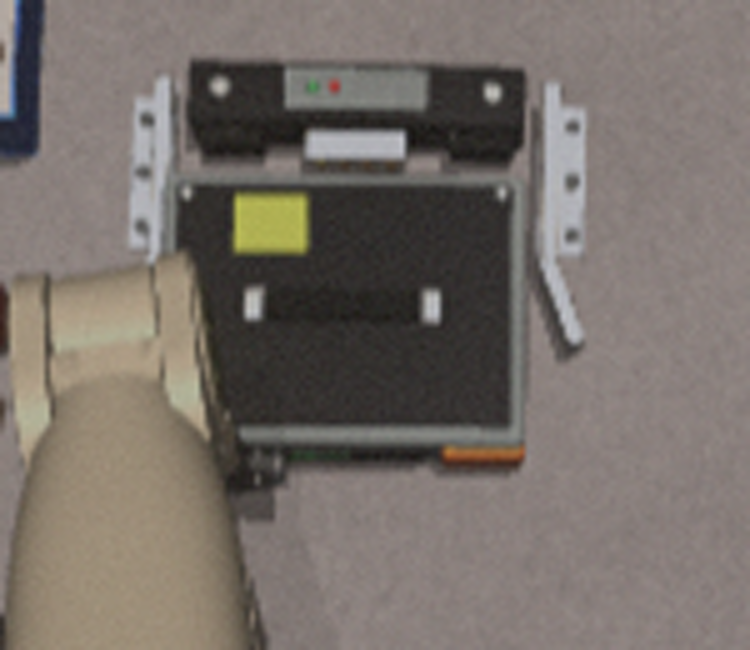

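Call:
carry_out(
  series=[
    [[0,0,0.003,0,0,0,0],[0,0,0.0025,0,0,0,0],[0,0,0.0025,0,0,0,0],[0,0,0.002,0,0,0,0],[0,0,0.002,0,0,0,0],[0,0,0.002,0,0,0,0]],
  ],
)

```text
time: 16.0
ee_pos: [0.5459, 0.1727, 0.0331]
eef_rot: [0.001, 0.711, 0.0, 0.704]
force: [-11.4, 4.1, 5.3]
finger_gap: -0.0001
```

```bash
python3 track.py
```

```text
pack [ 0.6585  0.0799 -0.0131] in dock: x -0.0172 y 0.0025 yaw -0.0026 inl 10 / 12 rms px 0.12
pushL,R [[0.5588, 0.1777], [0.5562, -0.0153]]
t 16.05 pos [0.5465 0.1727 0.0331] F [-10.6   4.1   3.1] gap 0.0001 q6 [ 0.16  0.46 -0.27  0.85  0.    0.17]
tool x,y,z in world: [[-0.009, 0.002, -1.0], [0.001, 1.0, 0.002], [1.0, -0.001, -0.009]]
```

Call:
carry_out(
  series=[
    [[0,0,0.002,0,0,0,0],[0,0,0.002,0,0,0,0]],
  ],
)

```text
time: 16.25
ee_pos: [0.5497, 0.1729, 0.033]
eef_rot: [0.001, 0.711, 0.001, 0.703]
force: [-11.5, 4.7, 4.1]
finger_gap: -0.0001
```

Call:
carry_out(
  series=[
    [[0,0,0.002,0,0,0,0],[0,0,0.001,0,0,0,0]],
  ],
)

```text
time: 16.45
ee_pos: [0.5531, 0.173, 0.033]
eef_rot: [0.001, 0.711, 0.001, 0.704]
force: [-12.0, 5.9, 4.8]
finger_gap: -0.0
```

```bash
python3 track.py
```

```text
pack [ 0.6633  0.0777 -0.0358] in dock: x -0.0124 y 0.0004 yaw -0.0253 inl 8 / 12 rms px 0.12
pushL,R [[0.5659, 0.1778], [0.559, -0.0151]]
t 16.5 pos [0.5533 0.173  0.033 ] F [-10.5   4.7   3.7] gap 0.0 q6 [ 0.16  0.47 -0.26  0.85  0.    0.16]
tool x,y,z in world: [[-0.01, 0.002, -1.0], [0.0, 1.0, 0.002], [1.0, -0.0, -0.01]]
```

Call:
carry_out(
  series=[
    [[0,0,-0.023,0,0,0,0],[0,-0.046,0,0,0,0,0],[0,-0.046,0,0,0,0,0],[0,-0.046,0,0,0,0,0],[0,-0.046,0,0,0,0,0],[0,0.003,0.005,0,0,0,0],[0,0.001,0.003,0,0,0,0],[0,0,0.0025,0,0,0,0],[0,0,0.0025,0,0,0,0],[0,0,0.002,0,0,0,0]],
  ],
)

```text
time: 17.5
ee_pos: [0.5459, -0.0058, 0.0333]
eef_rot: [-0.001, 0.71, 0.0, 0.704]
force: [-12.6, -2.2, 6.2]
finger_gap: 0.0002
```

Call:
carry_out(
  series=[
    [[0,0,0.002,0,0,0,0],[0,0,0.002,0,0,0,0]],
  ],
)

```text
time: 17.7
ee_pos: [0.5486, -0.0058, 0.0328]
eef_rot: [-0.001, 0.711, 0.0, 0.703]
force: [-11.9, -4.2, 3.7]
finger_gap: -0.0001
```

Call:
carry_out(
  series=[
    [[0,0,0.002,0,0,0,0],[0,0,0.002,0,0,0,0]],
  ],
)

```text
time: 17.9
ee_pos: [0.5526, -0.0061, 0.0327]
eef_rot: [-0.001, 0.711, -0.0, 0.703]
force: [-11.3, -5.0, 2.5]
finger_gap: 0.0
```

```bash
python3 track.py
```

```text
pack [ 0.6683  0.0793 -0.0094] in dock: x -0.0074 y 0.0020 yaw 0.0011 inl 7 / 12 rms px 0.1
pushL,R [[0.5682, 0.1767], [0.5664, -0.0163]]
t 17.95 pos [ 0.5533 -0.0061  0.0327] F [-9.9 -4.8  1.1] gap 0.0002 q6 [-0.15  0.43 -0.33  0.83 -0.   -0.16]
tool x,y,z in world: [[-0.01, -0.002, -1.0], [-0.002, 1.0, -0.002], [1.0, 0.002, -0.01]]
```

Call:
carry_out(
  series=[
    [[0,0,0.002,0,0,0,0],[0,0,0.002,0,0,0,0]],
  ],
)

```text
time: 18.15
ee_pos: [0.5566, -0.0061, 0.0326]
eef_rot: [-0.001, 0.711, -0.0, 0.703]
force: [-11.5, -4.2, 1.6]
finger_gap: 0.0003
```

```bash
python3 track.py p6.png
```

```text
pack [ 0.6706  0.081  -0.0045] in dock: x -0.0051 y 0.0037 yaw 0.0060 inl 6 / 12 rms px 0.13
pushL,R [[0.57, 0.1779], [0.5692, -0.0151]]
t 18.2 pos [ 0.5572 -0.006   0.0326] F [-9.9 -3.9  0.4] gap 0.0001 q6 [-0.15  0.43 -0.32  0.83 -0.   -0.15]
tool x,y,z in world: [[-0.01, -0.001, -1.0], [-0.002, 1.0, -0.001], [1.0, 0.002, -0.01]]
```

View pics/p6.png

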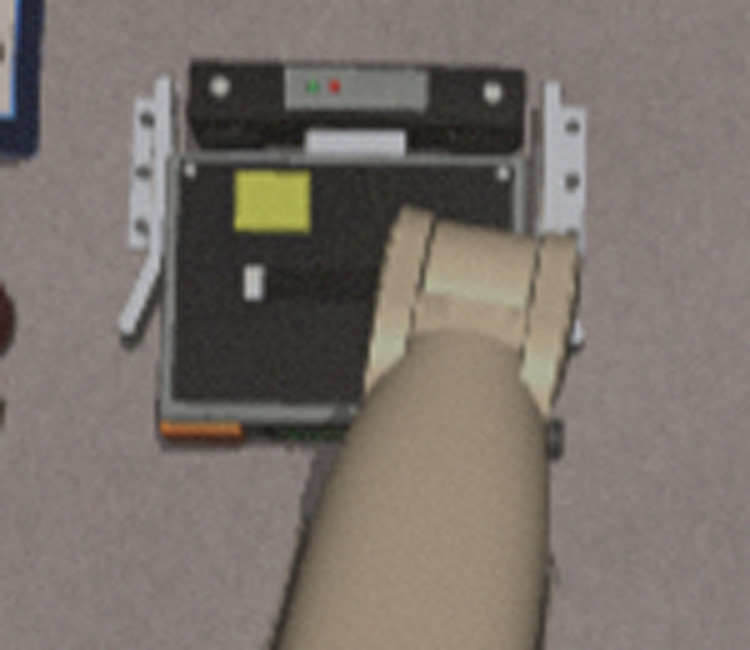

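Call:
carry_out(
  series=[
    [[0,0,-0.019,0,0,0,0],[0,0.046,0,0,0,0,0],[0,0.046,0,0,0,0,0],[0,0.046,0,0,0,0,0],[0,0.046,0,0,0,0,0],[0,-0.003,0.006,0,0,0,0],[0,-0.001,0.005,0,0,0,0]],
  ],
)

```text
time: 18.9
ee_pos: [0.5537, 0.1755, 0.0342]
eef_rot: [-0.002, 0.707, 0.002, 0.707]
force: [0.4, 0.1, 0.1]
finger_gap: -0.0001
```

```bash
python3 track.py
```

```text
pack [0.6712 0.0809 0.0024] in dock: x -0.0045 y 0.0036 yaw 0.0129 inl 8 / 12 rms px 0.09
pushL,R [[0.57, 0.1771], [0.5705, -0.0159]]
t 18.95 pos [0.555  0.1741 0.0343] F [1.6 0.8 0.7] gap 0.0 q6 [ 0.17  0.46 -0.26  0.85 -0.    0.16]
tool x,y,z in world: [[0.001, -0.0, -1.0], [-0.002, 1.0, -0.0], [1.0, 0.002, 0.001]]
```

Contact is expected at TCP x ≈ 0.5575. From here I'll push in small increments and read the force each time.

Call:
carry_out(
  series=[
    [[0,0,0.003,0,0,0,0],[0,0,0.0025,0,0,0,0],[0,0,0.002,0,0,0,0],[0,0,0.002,0,0,0,0]],
  ],
)

```text
time: 19.35
ee_pos: [0.5585, 0.1723, 0.0331]
eef_rot: [0.001, 0.711, -0.0, 0.704]
force: [-11.6, 3.9, 5.0]
finger_gap: -0.0004
```

Call:
carry_out(
  series=[
    [[0,0,0.002,0,0,0,0],[0,0,0.0015,0,0,0,0]],
  ],
)

```text
time: 19.55
ee_pos: [0.562, 0.1727, 0.0331]
eef_rot: [0.001, 0.711, 0.0, 0.704]
force: [-12.0, 4.2, 5.3]
finger_gap: -0.0001
```

Call:
carry_out(
  series=[
    [[0,0,0.0015,0,0,0,0],[0,0,0.0015,0,0,0,0]],
  ],
)

```text
time: 19.75
ee_pos: [0.5639, 0.1729, 0.0329]
eef_rot: [0.001, 0.711, 0.001, 0.703]
force: [-14.3, 5.1, 7.2]
finger_gap: -0.0001
```

```bash
python3 track.py
```

```text
pack [ 0.6755  0.0793 -0.0246] in dock: x -0.0003 y 0.0021 yaw -0.0141 inl 6 / 12 rms px 0.08
pushL,R [[0.5769, 0.1783], [0.5721, -0.0147]]
t 19.8 pos [0.5643 0.1729 0.0329] F [-13.5   6.1   5.5] gap 0.0 q6 [ 0.16  0.49 -0.22  0.87  0.    0.16]
tool x,y,z in world: [[-0.011, 0.002, -1.0], [0.0, 1.0, 0.002], [1.0, -0.0, -0.011]]
```

Call:
carry_out(
  series=[
    [[0,0,0.0015,0,0,0,0],[0,0,0,0,0,0,0]],
  ],
)

```text
time: 20.0
ee_pos: [0.5655, 0.173, 0.0329]
eef_rot: [0.001, 0.711, 0.001, 0.703]
force: [-12.8, 4.6, 5.7]
finger_gap: -0.0004
```

```bash
python3 track.py p7.png
```

```text
pack [ 0.6764  0.0789 -0.028 ] in dock: x 0.0007 y 0.0017 yaw -0.0175 inl 6 / 12 rms px 0.11
pushL,R [[0.5782, 0.1781], [0.5727, -0.0148]]
t 20.05 pos [0.5655 0.173  0.0328] F [-13.    5.    5.1] gap -0.0 q6 [ 0.16  0.49 -0.22  0.87  0.    0.16]
tool x,y,z in world: [[-0.012, 0.002, -1.0], [0.0, 1.0, 0.002], [1.0, -0.0, -0.012]]
```

View pics/p7.png

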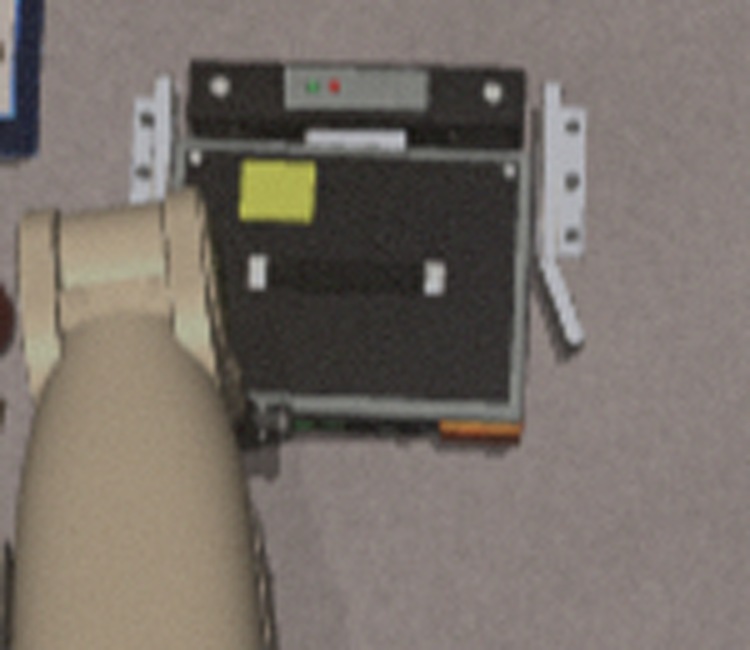

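Call:
carry_out(
  series=[
    [[0,0,-0.022,0,0,0,0],[0,-0.046,0,0,0,0,0],[0,-0.046,0,0,0,0,0],[0,-0.046,0,0,0,0,0],[0,-0.046,0,0,0,0,0],[0,0.003,0.005,0,0,0,0],[0,0.001,0.004,0,0,0,0],[0,0,0.0025,0,0,0,0],[0,0,0.002,0,0,0,0]],
  ],
)

```text
time: 20.95
ee_pos: [0.5598, -0.0064, 0.0334]
eef_rot: [-0.001, 0.709, -0.0, 0.705]
force: [-11.0, -2.5, 4.1]
finger_gap: 0.0003
```

Call:
carry_out(
  series=[
    [[0,0,0.002,0,0,0,0],[0,0,0.002,0,0,0,0]],
  ],
)

```text
time: 21.15
ee_pos: [0.561, -0.0059, 0.0327]
eef_rot: [-0.001, 0.711, 0.0, 0.703]
force: [-13.6, -4.2, 5.0]
finger_gap: 0.0
```

Call:
carry_out(
  series=[
    [[0,0,0.0015,0,0,0,0],[0,0,0.0015,0,0,0,0]],
  ],
)

```text
time: 21.35
ee_pos: [0.5637, -0.006, 0.0325]
eef_rot: [-0.001, 0.711, -0.0, 0.703]
force: [-13.1, -5.2, 4.2]
finger_gap: -0.0
```

```bash
python3 track.py
```

```text
pack [ 0.6796  0.0796 -0.0086] in dock: x 0.0039 y 0.0025 yaw 0.0019 inl 7 / 12 rms px 0.09
pushL,R [[0.5794, 0.177], [0.5778, -0.016]]
t 21.4 pos [ 0.5641 -0.0061  0.0324] F [-11.9  -5.8   3.7] gap -0.0003 q6 [-0.15  0.45 -0.29  0.84 -0.   -0.15]
tool x,y,z in world: [[-0.012, -0.002, -1.0], [-0.001, 1.0, -0.002], [1.0, 0.001, -0.012]]
```

Call:
carry_out(
  series=[
    [[0,0,0.0015,0,0,0,0],[0,0,0.0015,0,0,0,0]],
  ],
)

```text
time: 21.6
ee_pos: [0.566, -0.0062, 0.0324]
eef_rot: [-0.001, 0.712, -0.0, 0.702]
force: [-15.2, -6.1, 4.8]
finger_gap: -0.0003
```

Call:
carry_out(
  series=[
    [[0,0,0.0015,0,0,0,0],[0,0,0.0015,0,0,0,0]],
  ],
)

```text
time: 21.8
ee_pos: [0.5665, -0.0058, 0.032]
eef_rot: [-0.001, 0.714, -0.0, 0.701]
force: [-23.4, -4.9, 9.9]
finger_gap: -0.0004
```

```bash
python3 track.py
```

```text
pack [ 0.6812  0.0804 -0.002 ] in dock: x 0.0054 y 0.0033 yaw 0.0085 inl 7 / 12 rms px 0.12
pushL,R [[0.5804, 0.1771], [0.58, -0.0159]]
t 21.85 pos [ 0.5665 -0.0058  0.0319] F [-21.5  -5.3   8.5] gap 0.0 q6 [-0.15  0.46 -0.28  0.85 -0.   -0.15]
tool x,y,z in world: [[-0.018, -0.001, -1.0], [-0.001, 1.0, -0.001], [1.0, 0.001, -0.018]]
```

Call:
carry_out(
  series=[
    [[0,0,-0.022,0,0,0,0],[0,0.046,0,0,0,0,0],[0,0.046,0,0,0,0,0],[0,0.046,0,0,0,0,0],[0,0.046,0,0,0,0,0],[0,-0.003,0.005,0,0,0,0],[0,-0.001,0.005,0,0,0,0]],
  ],
)

```text
time: 22.55
ee_pos: [0.5635, 0.1756, 0.0342]
eef_rot: [-0.002, 0.707, 0.002, 0.707]
force: [-0.6, -0.1, 0.2]
finger_gap: -0.0
```

```bash
python3 track.py p8.png
```

```text
pack [ 0.681   0.0805 -0.0028] in dock: x 0.0053 y 0.0033 yaw 0.0077 inl 9 / 12 rms px 0.11
pushL,R [[0.5803, 0.1773], [0.5797, -0.0157]]
t 22.6 pos [0.5649 0.1742 0.0343] F [ 1.3  0.7 -0.2] gap -0.0001 q6 [ 0.16  0.48 -0.23  0.86 -0.    0.16]
tool x,y,z in world: [[0.001, -0.0, -1.0], [-0.002, 1.0, -0.0], [1.0, 0.002, 0.001]]
```

View pics/p8.png

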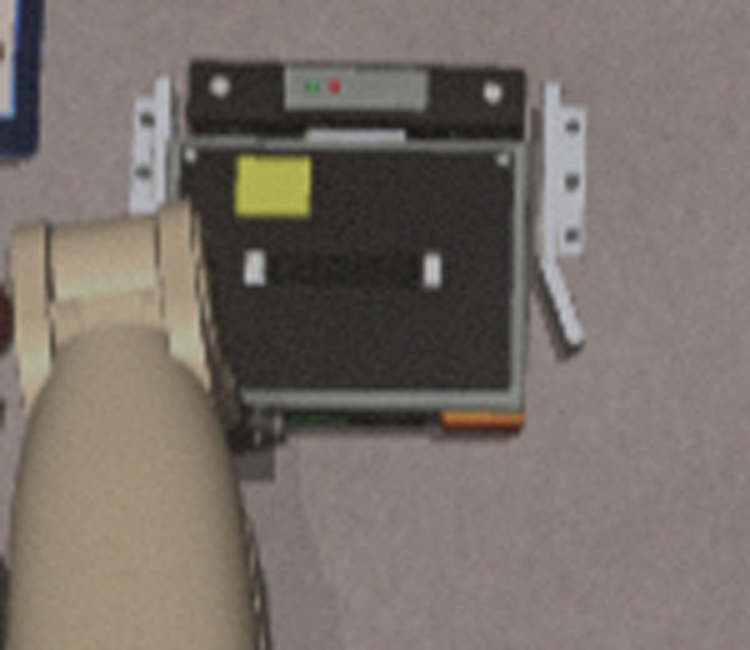

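Call:
carry_out(
  series=[
    [[0,0,0.002,0,0,0,0],[0,0,0.002,0,0,0,0],[0,0,0.002,0,0,0,0]],
  ],
)

```text
time: 22.9
ee_pos: [0.5677, 0.172, 0.0338]
eef_rot: [0.001, 0.709, -0.0, 0.705]
force: [-9.5, 0.3, 5.0]
finger_gap: -0.0001
```

Call:
carry_out(
  series=[
    [[0,0,0.0015,0,0,0,0],[0,0,0.0015,0,0,0,0]],
  ],
)

```text
time: 23.1
ee_pos: [0.5679, 0.1721, 0.0333]
eef_rot: [0.0, 0.711, -0.0, 0.704]
force: [-13.4, 1.4, 7.0]
finger_gap: 0.0
```

```bash
python3 track.py
```

```text
pack [ 0.6809  0.0805 -0.0044] in dock: x 0.0052 y 0.0034 yaw 0.0061 inl 6 / 12 rms px 0.14
pushL,R [[0.5804, 0.1775], [0.5795, -0.0155]]
t 23.15 pos [0.568  0.1721 0.0332] F [-11.7   0.5   6.4] gap 0.0001 q6 [ 0.16  0.49 -0.22  0.87  0.    0.16]
tool x,y,z in world: [[-0.01, 0.0, -1.0], [0.001, 1.0, 0.0], [1.0, -0.001, -0.01]]
```

Call:
carry_out(
  series=[
    [[0,0,0.0015,0,0,0,0],[0,0,0.001,0,0,0,0]],
  ],
)

```text
time: 23.35
ee_pos: [0.5691, 0.1726, 0.0331]
eef_rot: [0.0, 0.711, 0.0, 0.703]
force: [-16.9, 1.7, 8.2]
finger_gap: -0.0001
```

Call:
carry_out(
  series=[
    [[0,0,0.0015,0,0,0,0],[0,0,0.0005,0,0,0,0]],
  ],
)

```text
time: 23.55
ee_pos: [0.5691, 0.1724, 0.0327]
eef_rot: [0.0, 0.713, 0.0, 0.701]
force: [-20.2, 1.5, 11.0]
finger_gap: 0.0
```

```bash
python3 track.py
```

```text
pack [ 0.6819  0.0804 -0.0114] in dock: x 0.0062 y 0.0033 yaw -0.0009 inl 6 / 12 rms px 0.12
pushL,R [[0.582, 0.1781], [0.5798, -0.0149]]
t 23.6 pos [0.5691 0.1724 0.0327] F [-18.8   2.1  10.1] gap 0.0001 q6 [ 0.16  0.5  -0.21  0.88  0.    0.16]
tool x,y,z in world: [[-0.016, 0.0, -1.0], [0.0, 1.0, 0.0], [1.0, -0.0, -0.016]]
```

Call:
carry_out(
  series=[
    [[0,0,-0.023,0,0,0,0],[0,-0.046,0,0,0,0,0],[0,-0.046,0,0,0,0,0],[0,-0.046,0,0,0,0,0],[0,-0.046,0,0,0,0,0],[0,0.003,0.005,0,0,0,0],[0,0.001,0.005,0,0,0,0],[0,0,0.0025,0,0,0,0],[0,0,0.002,0,0,0,0]],
  ],
)

```text
time: 24.5
ee_pos: [0.5668, -0.0062, 0.0336]
eef_rot: [-0.001, 0.709, 0.0, 0.705]
force: [-7.9, -2.4, 3.9]
finger_gap: -0.0
```

Call:
carry_out(
  series=[
    [[0,0,0.0015,0,0,0,0],[0,0,0.0015,0,0,0,0]],
  ],
)

```text
time: 24.7
ee_pos: [0.5667, -0.0056, 0.033]
eef_rot: [-0.001, 0.711, 0.0, 0.703]
force: [-14.0, -3.1, 6.4]
finger_gap: -0.0002
```

```bash
python3 track.py
```

```text
pack [ 0.6823  0.0801 -0.0071] in dock: x 0.0065 y 0.0030 yaw 0.0034 inl 6 / 12 rms px 0.14
pushL,R [[0.5819, 0.1774], [0.5806, -0.0156]]
t 24.75 pos [ 0.5667 -0.0056  0.0329] F [-12.9  -2.9   5.8] gap -0.0 q6 [-0.15  0.45 -0.29  0.84 -0.   -0.15]
tool x,y,z in world: [[-0.011, -0.001, -1.0], [-0.002, 1.0, -0.001], [1.0, 0.002, -0.011]]
```

Call:
carry_out(
  series=[
    [[0,0,0.0015,0,0,0,0],[0,0,0.001,0,0,0,0]],
  ],
)

```text
time: 24.95
ee_pos: [0.5668, -0.0054, 0.0325]
eef_rot: [-0.001, 0.712, 0.0, 0.702]
force: [-18.1, -3.3, 8.2]
finger_gap: 0.0
```

Call:
carry_out(
  series=[
    [[0,0,0.0015,0,0,0,0],[0,0,0,0,0,0,0]],
  ],
)

```text
time: 25.15
ee_pos: [0.5667, -0.0052, 0.0321]
eef_rot: [-0.001, 0.713, 0.0, 0.701]
force: [-20.7, -3.1, 8.9]
finger_gap: -0.0001
```

```bash
python3 track.py
```

```text
pack [ 0.6823  0.0802 -0.0069] in dock: x 0.0065 y 0.0031 yaw 0.0036 inl 6 / 12 rms px 0.13
pushL,R [[0.5819, 0.1774], [0.5806, -0.0156]]
t 25.2 pos [ 0.5667 -0.0052  0.032 ] F [-20.8  -2.6   9.3] gap 0.0001 q6 [-0.15  0.46 -0.28  0.85 -0.   -0.15]
tool x,y,z in world: [[-0.018, -0.001, -1.0], [-0.002, 1.0, -0.001], [1.0, 0.002, -0.018]]
```

Call:
carry_out(
  series=[
    [[0,0,-0.015,0,0,0,0],[0,0,-0.03,0,0,0,0],[-0.045,0,-0.02,0,0,0,0],[-0.045,0,-0.02,0,0,0,0],[-0.045,-0.02,0,0,0,0,0],[-0.045,-0.02,0,0,0,0,0],[-0.03,-0.04,0,0,0,0,0],[-0.02,-0.045,0,0,0,0,0],[0,-0.048,0,0,0,0,0],[0,-0.048,0,0,0,0,0]],
  ],
)

```text
time: 26.2
ee_pos: [0.4922, -0.2284, 0.2657]
eef_rot: [-0.002, 0.706, 0.001, 0.708]
force: [0.6, 0.8, -0.9]
finger_gap: 0.0002
```

```bash
python3 track.py p9.png; python3 - <<'E'
from st import *
st([.404,-.400,.25])
E
```

```text
pack [ 0.6821  0.0804 -0.0102] in dock: x 0.0063 y 0.0032 yaw 0.0003 inl 10 / 12 rms px 0.12
pushL,R [[0.5821, 0.1779], [0.5801, -0.0151]]
t 26.25 pos [ 0.4923 -0.2356  0.2644] F [ 3.7 -5.5  0.7] gap -0.0001 q6 [-0.59  0.25  0.02  1.34 -0.   -0.59]
tool x,y,z in world: [[0.002, -0.006, -1.0], [0.003, 1.0, -0.006], [1.0, -0.003, 0.002]]
t 26.25 pos [ 0.4923 -0.2356  0.2644] F [ 3.7 -5.5  0.7] gap -0.0001 q6 [-0.59  0.25  0.02  1.34 -0.   -0.59]
tool x,y,z in world: [[0.002, -0.006, -1.0], [0.003, 1.0, -0.006], [1.0, -0.003, 0.002]]
shift tool axes [ 0.0152 -0.1646 -0.0879]
```

View pics/p9.png

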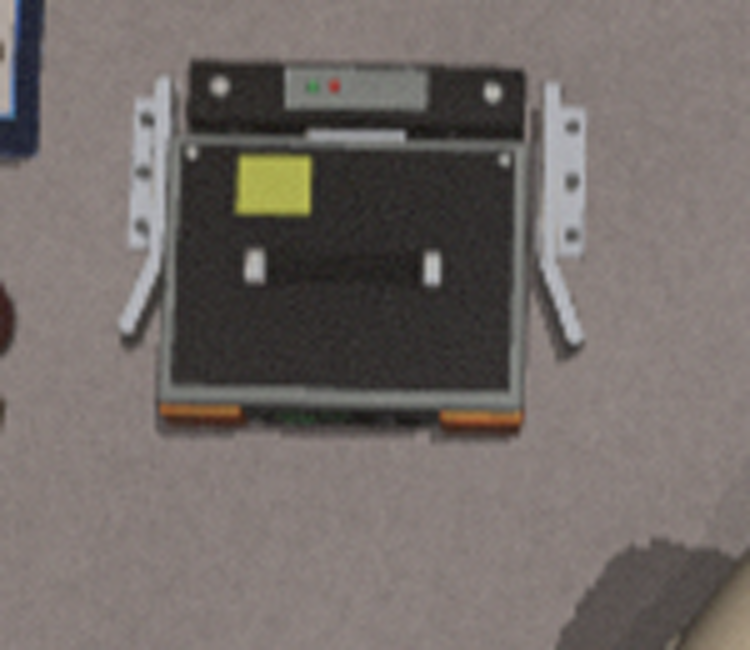

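```bash
python3 - <<'E'
from h import *
d=vision.get_image("scene"); crop(d,255,165,110,95,7,"s9.png")
E
```

```text
(no output)
```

View pics/s9.png

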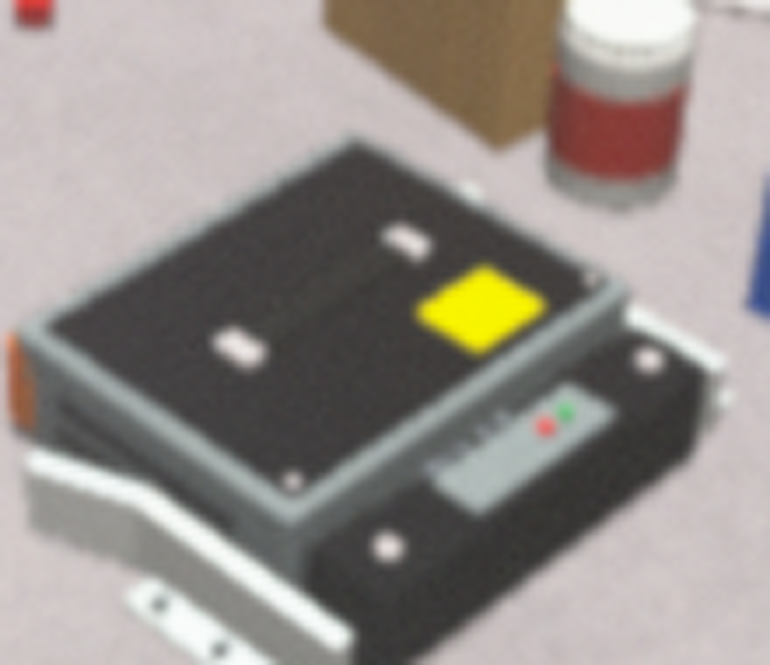

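The scene crop shows the pack's front wall tight against the head block, with the white carriage no longer standing proud. In the top view it sits square at yaw 0.0003 rad. Next is the lever.

Call:
carry_out(
  series=[
    [[0,-0.04,-0.022,0,0,0,0],[0,-0.04,-0.022,0,0,0,0],[0,-0.04,-0.022,0,0,0,0],[0,-0.04,-0.022,0,0,0,0],[0,0,0,0,0,0,0]],
  ],
)

```text
time: 26.8
ee_pos: [0.4018, -0.3909, 0.2636]
eef_rot: [0.001, 0.707, -0.002, 0.707]
force: [0.4, -0.3, -0.1]
finger_gap: 0.0001
```

```bash
python3 - <<'E'
from st import *
from h import *
st([.404,-.400,.15])
d=vision.get_image("scene"); crop(d,90,160,120,110,6,"l1.png")
E
```

```text
t 26.8 pos [ 0.4018 -0.3909  0.2636] F [ 0.4 -0.3 -0.1] gap 0.0001 q6 [-0.91  0.28  0.06  1.35 -0.   -0.91]
tool x,y,z in world: [[-0.001, -0.001, -1.0], [0.004, 1.0, -0.001], [1.0, -0.004, -0.001]]
shift tool axes [ 0.1136 -0.009   0.0023]
```

View pics/l1.png

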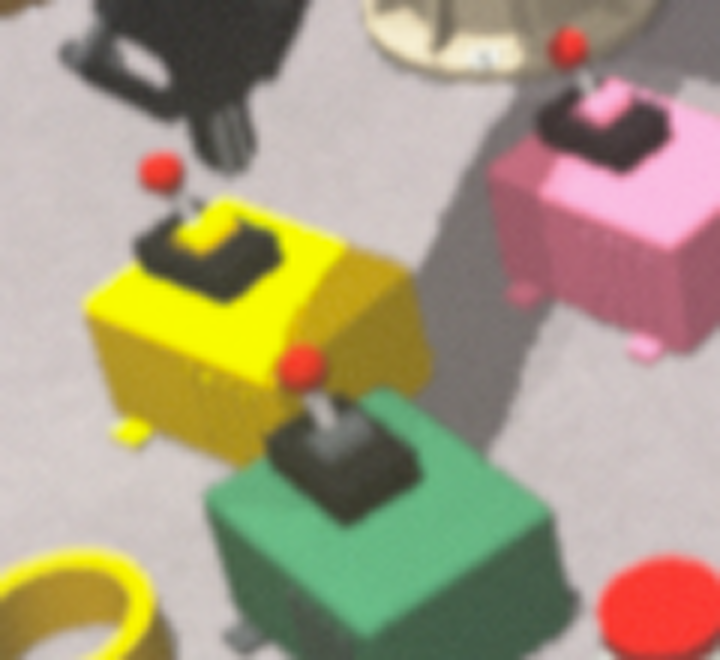

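Call:
carry_out(
  series=[
    [[0.04,-0.009,0,0,0,0,0],[0.04,0,0,0,0,0,0],[0.032,0,0,0,0,0,0],[0,0,0,0,0,0,0]],
  ],
)

```text
time: 27.25
ee_pos: [0.4023, -0.3919, 0.1476]
eef_rot: [0.002, 0.709, 0.004, 0.705]
force: [0.1, 0.9, 0.8]
finger_gap: 0.0002
```

```bash
python3 - <<'E'
from st import *
from h import *
st([.4445,-.397,.15])
d=vision.get_image("scene"); crop(d,90,160,120,110,6,"l2.png")
E
```

```text
t 27.25 pos [ 0.4023 -0.3919  0.1476] F [0.1 0.9 0.8] gap 0.0002 q6 [-0.92  0.34 -0.15  1.09  0.   -0.92]
tool x,y,z in world: [[-0.005, 0.008, -1.0], [-0.003, 1.0, 0.008], [1.0, 0.003, -0.005]]
shift tool axes [-0.0026 -0.0052  0.0422]
```

View pics/l2.png

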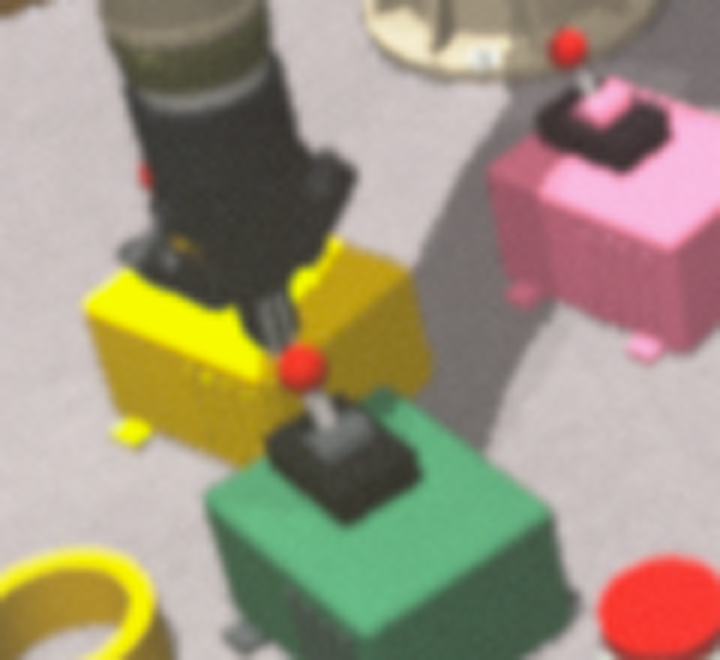

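Call:
carry_out(
  series=[
    [[-0.001,-0.005,0.012,0,0,0,0],[0,0,0.006,0,0,0,0],[0,0,0.006,0,0,0,0],[0,0.001,0.007,0,0,0,0],[0,0,0.007,0,0,0,0],[0,0.001,0.007,0,0,0,0],[0,0,0.005,0,0,0,0],[0,0.001,0.004,0,0,0,0]],
  ],
)

```text
time: 28.1
ee_pos: [0.4576, -0.3991, 0.153]
eef_rot: [-0.0, 0.707, -0.0, 0.707]
force: [-1.3, -0.7, -0.8]
finger_gap: 0.0006
```

```bash
python3 - <<'E'
from st import *
from h import *
st([.463,-.3935,.15])
d=vision.get_image("scene"); crop(d,90,160,120,110,6,"l3.png")
E
```

```text
t 28.1 pos [ 0.4576 -0.3991  0.153 ] F [-1.3 -0.7 -0.8] gap 0.0006 q6 [-0.85  0.41 -0.03  1.13 -0.   -0.85]
tool x,y,z in world: [[0.0, -0.0, -1.0], [-0.0, 1.0, -0.0], [1.0, 0.0, 0.0]]
shift tool axes [0.003  0.0056 0.0054]
```

View pics/l3.png

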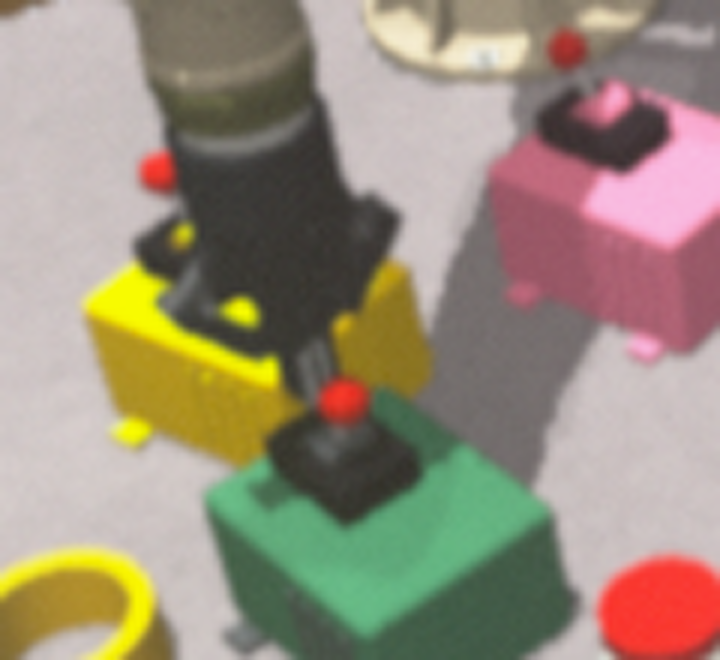

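Call:
carry_out(
  series=[
    [[0.001,0.002,0.003,0,0,0,0],[0,0.001,0.003,0,0,0,0]],
  ],
)

```text
time: 28.35
ee_pos: [0.4616, -0.3963, 0.1518]
eef_rot: [0.0, 0.708, -0.001, 0.706]
force: [-12.1, -4.5, 0.9]
finger_gap: 0.0004
```

```bash
python3 - <<'E'
from st import *
from h import *
st()
d=vision.get_image("scene"); crop(d,90,160,120,110,6,"l4.png")
im=d["color"].astype(int); m=((im[:,:,2]>150)&(im[:,:,1]<80)&(im[:,:,0]<80)).astype(np.uint8)
n,l,s,c=cv2.connectedComponentsWithStats(m)
for i in range(1,n):
    if s[i,4]>20 and 120<c[i][0]<175 and 210<c[i][1]<240:
        print(c[i],s[i,4])
        for th in (.7,.8,.85,.9,.95,1.0,1.05):
            P=[.49095-.025*np.cos(.08)+.045*np.sin(th-.5)*np.cos(.08), -.3933-.025*np.sin(.08)+.045*np.sin(th-.5)*np.sin(.08), .112+.045*np.cos(th-.5)]
            print(th,proj(d,P)[0].round(2))
E
```

```text
t 28.35 pos [ 0.4616 -0.3963  0.1518] F [-12.1  -4.5   0.9] gap 0.0004 q6 [-0.84  0.42 -0.02  1.14 -0.   -0.84]
tool x,y,z in world: [[-0.004, -0.001, -1.0], [0.001, 1.0, -0.001], [1.0, -0.001, -0.004]]
[147.5        226.92857143] 42
0.7 [145.31 223.95]
0.8 [146.22 224.86]
0.85 [146.67 225.36]
0.9 [147.13 225.87]
0.95 [147.58 226.4 ]
1.0 [148.03 226.95]
1.05 [148.48 227.52]
```

View pics/l4.png

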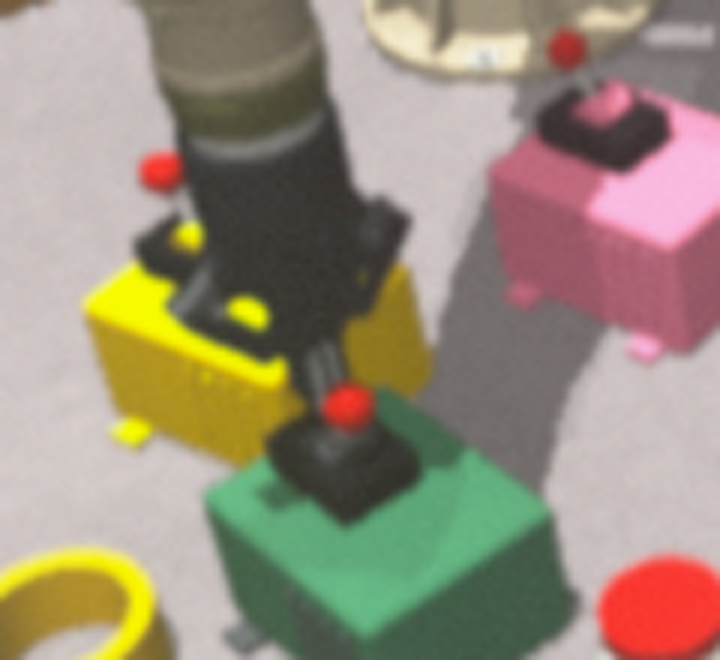

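The lever is at its end stop: the force jumped to 12 N and the ball pixel matches about 1.0 rad. I'll back away and lift.

Call:
carry_out(
  series=[
    [[0,0,0,0,0,0,0],[0,0,-0.03,0,0,0,0],[-0.04,0,-0.02,0,0,0,0],[-0.045,0,0,0,0,0,0],[-0.045,0,-0.02,0,0,0,0],[-0.03,0,-0.03,0,0,0,0],[0,0,0,0,0,0,0],[0,0,0,0,0,0,0]],
  ],
)

```text
time: 29.2
ee_pos: [0.3632, -0.3963, 0.3131]
eef_rot: [-0.0, 0.706, -0.001, 0.708]
force: [0.8, 0.2, -1.1]
finger_gap: -0.0001
```

```bash
python3 track.py; python3 - <<'E'
from h import *
d=vision.get_image("scene"); cv2.imwrite("pics/fin_s.png",d["color"])
im=d["color"].astype(int); m=((im[:,:,2]>150)&(im[:,:,1]<80)&(im[:,:,0]<80)).astype(np.uint8)
n,l,s,c=cv2.connectedComponentsWithStats(m)
print([c[i].round(1) for i in range(1,n) if s[i,4]>20 and 120<c[i][0]<175 and 210<c[i][1]<240])
t=vision.get_image("top"); cv2.imwrite("pics/fin_t.png",t["color"])
E
```

```text
pack [ 0.682   0.0803 -0.0098] in dock: x 0.0063 y 0.0032 yaw 0.0007 inl 10 / 12 rms px 0.12
pushL,R [[0.582, 0.1778], [0.5801, -0.0152]]
t 29.25 pos [ 0.3633 -0.3958  0.3117] F [ 0.5  0.3 -0.9] gap 0.0002 q6 [-0.98  0.23  0.11  1.45  0.   -0.98]
tool x,y,z in world: [[0.001, 0.0, -1.0], [0.0, 1.0, 0.0], [1.0, -0.0, 0.001]]
[array([147.4, 227.2])]
```

View pics/fin_s.png

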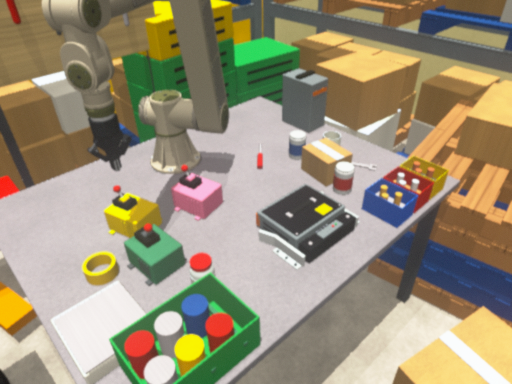

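View pics/fin_t.png

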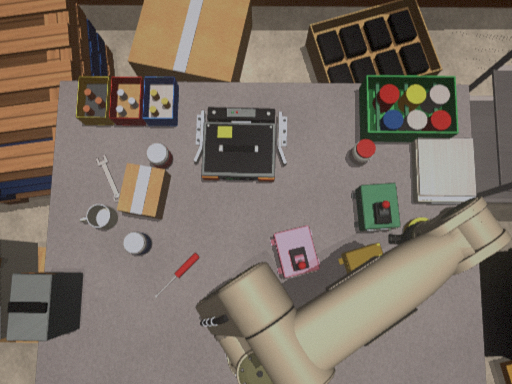

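The final pictures show the pack square against the head block at top (239,150), the green charger's lever over to on at scene (147,227), and the other items where they started.

```bash
python3 -c "
from workcell import sign_off
print(sign_off())"
```

```text
the job is handed in; nothing more can be done
None
```

I walked the pack into the dock with alternating pushes on its two orange corners, threw the green charger's lever to on, and handed the job in at about 29 s. The hand-in gave no verdict.

- **Pack:** I pushed until each side met solid resistance. The highest force read at the end of a move was about 25 N in all. The right side stopped at the same point twice (tool x 0.5665 m and 0.5667 m). The left side stopped solid at 0.5691 m.
- **Squareness:** With the arm out of the way, the last picture puts the pack square to the dock within about 0.001 rad. My estimate of the dock's own angle is only good to about 0.005 rad. One view with the arm partly in the way read 0.0035 rad, still within the 0.02 rad limit.
- **Sprung contacts:** I could not measure how far they are pushed in. That they are in follows from feeling both stops and from the white carriage no longer standing proud in the picture.
- **Lever:** It reached its end stop, with the force rising to about 12 N. The red ball sits where about 1.0 rad should put it, and it stayed there after the arm left.
- **Everything else:** Nothing else looks moved in the last pictures, though the arm hid part of the tape roll in the top view. The arm ended raised, clear of everything, with no contact force.

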